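# Hang the spraying frame on the drying bar

### The job

The aluminium spraying frame with the bare grey wheels is ready for priming: hang it by its hook on the free half of the drying bar, beside the frame with the green wheels. While it lies flat its hook cannot be taken, so first seat it on the wooden rest, hook end up, and let go; then take it again by the hook, lower the hook right down over the bar and leave it hanging straight and still. The green frame is wet and must not be touched, and the tape, cup and jar stay where they are.

Things in the scene. Friction and masses are not known exactly. Their poses are not given: they have to be found in the camera images.
- frame: the frame to hang: flat open rectangular aluminium frame, 130 mm long (x), 120 wide (y), bars 8 mm thick (z), grey wheels; 180 g. Origin: centre of its back, on which it lies at the start; x to the hook end, z out of the front. Wheels 22 mm across at x = -38, y = +-18, +-42, up to z = 26 mm; a roller on each 10 mm side bar at x = -12, up to z = 21. Frame points below are in these axes, mm
- frame_spine (a point): grip point on the frame's spine, at frame (6, 0, 4). The spine is the middle bar along x, 12 mm wide (y) and 8 thick, with an open window 44 mm wide on each side, clear from x = -27 to +37, so it can be pinched across y from the front; balance point near x = +3
- frame_hook (a point): middle of the inside of the hook's web, at frame (76, 0, 16); it will rest on top of the bar. Hook 50 mm wide (y): the 8 mm plate runs on to x = 80, a web at x = 76 to 80 stands up to z = 27, from it a 3 mm leg (z = 24 to 27) comes back to x = 46, then flares out to x = 37, z = 32. Gap 16 mm, open to -x. Can be pinched over its outside, 27 mm (z = 0 to 27), from beyond the +x end, x = 50 to 80
- drying_bar: the drying bar stand, fixed: horizontal steel bar, 12 mm in diameter, along its y axis, its axis 165 mm above the bench, between two posts 340 mm apart on flat feet 130 mm long (x), 30 wide. Origin on the bench under the middle of the bar. Behind its right end the side wall of the spray booth (fixed, 0.4 m high) stands at y = 0.08 m, from x = 0.63 m on: keep hand and wrist clear of it
- bar_mid (a point): the middle of the bar, on its axis; y along the bar, z up. The half towards -y is free
- wet_frame: the wet frame with green wheels, same shape and axes as the other: hangs loose on the +y half of the bar, x axis up (leaning a few degrees), front (z) to the robot's side. Origin: centre of its back
- rest: the wooden leaning rest, fixed: base 130 mm deep (x), 150 wide (y). A board 10 mm thick rises from its ledge towards its own +x at 50 degrees from level and ends 92 mm up the slope from the ledge. Origin on the bench, centre of the base
- rest_seat (a point): middle of the inner corner line where the board's face meets the ledge, at rest (-35, 0, 24) mm; axes as the rest's. The ledge stands 14 mm out from the board, square to it. A seated frame has its -x end on the ledge and its back on the board, so its origin is 65 mm up the slope from here
- masking_tape: roll of masking tape, 96 mm across and 25 mm high, lying behind the work. Origin: centre of its underside
- mixing_cup: white plastic cup, 77 mm across and 68 mm high, behind the bar. Origin: centre of its underside
- primer_jar: glass jar with a green lid, 55 mm across and 62 mm high, behind the bar. Origin: centre of its underside

How it is judged:
By the outcome, as a careful person would: the job done as asked, in the order asked, and still so for the second after the job is handed in, with the robot touching nothing.
It also fails if it takes over 72 s, if anything falls off the work surface, if the arm or the gripper's body presses on something with over 40 N, if the wrist force passes 120 N, or if a joint passes its speed limit or range.

### The arm

A 6-joint arm with a two-finger parallel gripper is mounted at the origin on a cart in front of the work surface, level with it; the furniture and walls round the work are solid. World frame = base frame: x ahead of the robot, y to its left, z up, the work surface at z = 0. Lengths are in mm, angles in rad, forces in N, time in s.
With the tool pointing down it reaches from about 400 to 925 mm from the base axis. Payload 12.5 kg.
Tool frame: the origin (TCP) lies at the very end of the fingers, on their centre line; the grasp point (between the pads) lies 19 mm behind it; z points along the fingers, y is the line along which they close (so a half turn about z gives the same grasp; the last joint's range is limited). The gripper opens to 95 mm and grips with 3 to 60 N. Pads are 20 mm wide; open, the fingers measure 119 mm over their backs; the gripper's body (75 mm by 180 mm) begins 59 mm behind the grasp point.
Start: joints at [-1.308, 0.491, 1.559, -0, 1.092, -0.106], TCP at [225.334, -582.985, 214.661] pointing down, gripper open.
Joint ranges: [-3.1, 3.1], [-0.84, 2.19], [0.05, 2.79], [-1.13, 4.28], [0.06, 2.93], [-2.69, 2.69]. Speed limits (rad/s): [2.22, 2.22, 2.79, 3.14, 3.14, 3.14].

### API

Orientations are given as [roll, pitch, yaw] about the fixed x, y, z axes, in that order (R = Rz(yaw) Ry(pitch) Rx(roll)).
In Python, from cell import * gives the robot as it stands.
- The arm moves only by the tool step_arm, never from a script. Its argument "plan" is a list of rows, each an object of numbers: "x", "y", "z": the shift along the tool's x, y, z in units of 25 mm (1.0 is 25 mm); "rx", "ry", "rz": the turn, a rotation vector about the tool's x, y, z in units of 0.1 rad (1.0 is 0.1 rad). In form: [{"x": .., "y": .., "z": .., "rx": .., "ry": .., "rz": ..}, ...]. A call has exactly 10 rows; each row shifts and turns the commanded pose from where the row before left it, along the tool's axes as they then stand; what a row does not reach is not made up. A row lasts 1/12 s, in which the tool goes at most 41.7 mm and 7.16 degrees, less where a joint would pass 70% of its speed; a pose out of reach is approached as far as the arm can. A call with a number of a shift or a turn outside -1 to 1 is refused whole. A call with a gripper value outside its range is refused whole. "jaw" is the closure, from -1 (fully open) to 1 (shut), so that 0 is half open, set as the call begins (left out, the last holds). The fingers move at their own pace and stop on an object; the grip force is fixed at half the most. Time passes only in rows, so rows that do not move let the fingers close, or fill a call up. It gives the time, the measured TCP pose, the force, the opening and the grip force at its end, in the units of the state.
- state(): the state, without advancing time (a new reading comes with each control period).
- read_camera(name): name is "scene" or "top"; returns a dict with "image" (400x640x3 uint8, red, green, blue), "depth" (400x640 float32, mm along the optical axis (not along the pixel's ray), 0 where there is no reading), "vfov" (degrees; the focal length in pixels is half the picture's height over the tangent of half this angle, whatever the lens; pixels are square), "cx", "cy" (the principal point, pixels), "R" (3x3) and "t" (3): a world point X has camera coordinates R X + t. Camera axes: x right, y down, z forward; pixel columns grow to the right and rows downward; lengths in mm; the calibration is good to about 2 mm. A picture is of the moment at which its call begins.
- job_done(): hands the job in; it is judged then, once.
The state is a dict: "t": time; "joints": joint angles; "qvel": joint speeds; "tau": joint torques, N m; "eef_pos": TCP position; "tcp_rot": TCP orientation; "ft_force": force on the tool from outside, world axes, zero at the start; "moment": the same for the moment, N m; "opening": opening from 0.0 (shut) to 1.0 (fully open); "grip_force": force on a finger pad.
Only numpy, scipy, OpenCV 4.12 (cv2) and the standard library are available. Lean on these libraries where they do the work, as an engineer would, in place of code of your own. Each camera call takes 0.05 s, during which the arm holds its last target. There are 200 camera calls.

## Working session

There is one attempt and no reset: what is moved stays moved. The work goes in short steps, Python scripts to look and compute and a tool call to move; the robot and the scene stay as the last step left them, time stands still between calls to the robot, and variables do not carry over. Pictures are saved under pics/ and viewed, at most 10 in all, crops included, and the job is handed in when it is done.

Besides the shell and the picture viewer there is one more tool, called after "Call:" as a command line: name --argument value ..., lists and objects as JSON in quotes. step_arm: Moves the arm, as the interface text tells. Shifts and turns lie within -1 to 1; 1 stands for 25 mm of shift or 0.1 rad of turn. Its arguments: {"type":"object","properties":{"plan":{"type":"array","items":{"type":"object","properties":{"x":{"type":"number"},"y":{"type":"number"},"z":{"type":"number"},"rx":{"type":"number"},"ry":{"type":"number"},"rz":{"type":"number"}}}},"jaw":{"type":"number"}},"required":["plan"]}

```bash
mkdir -p pics; ls
cat > h.py <<'E'
from cell import *
import numpy as np, cv2, pickle
def grab():
    d={n:read_camera(n) for n in("scene","top")}
    pickle.dump(d,open('cam.pkl','wb'));return d
def K(c):
    f=c["image"].shape[0]/2/np.tan(np.radians(c["vfov"])/2);return f,c["cx"],c["cy"]
def pts(c):
    f,cx,cy=K(c);h,w=c["depth"].shape;u,v=np.meshgrid(np.arange(w),np.arange(h));d=c["depth"]
    P=np.stack([(u-cx)/f*d,(v-cy)/f*d,d],-1);return (P-np.array(c["t"]))@np.array(c["R"])
def ray(c,u,v,z):
    f,cx,cy=K(c);R=np.array(c["R"]);o=-R.T@np.array(c["t"]);d=R.T@np.array([(u-cx)/f,(v-cy)/f,1]);return o+d*(z-o[2])/d[2]
def proj(c,X):
    f,cx,cy=K(c);p=np.array(c["R"])@np.array(X)+np.array(c["t"]);return f*p[0]/p[2]+cx,f*p[1]/p[2]+cy
E
python3 - <<'E'
from h import *
d=grab()
for n in d:
    c=d[n];print(n,K(c),c["vfov"],(-np.array(c["R"]).T@np.array(c["t"])).round(),np.array(c["R"]).round(2).tolist())
    cv2.imwrite(f'pics/{n}0.png',c["image"][:,:,::-1])
print(state())
E
```

```text
pics
scene (np.float64(414.87198506661787), 316.2164852172337, 190.41367981330424) 51.47523907804014 [-416.  638.  998.] [[-0.53, -0.85, -0.02], [-0.51, 0.34, -0.79], [0.67, -0.41, -0.61]]
top (np.float64(442.5041626897363), 323.3831002587759, 198.63618624260542) 48.64338188145438 [ 431.   64. 1474.] [[0.02, -1.0, 0.02], [-1.0, -0.02, -0.09], [0.09, -0.02, -1.0]]
{'t': 0.1, 'joints': array([-1.30760332e+00,  4.91487081e-01,  1.55938832e+00,  7.83257199e-06,
        1.09172953e+00, -1.05619542e-01]), 'qvel': array([-7.09356211e-04, -3.92452802e-04, -2.07078401e-03,  3.04834324e-05,
       -1.10143367e-03,  7.95051102e-05]), 'tau': array([ 1.71722178e-03, -6.13623333e+01, -2.58606595e+01,  6.93946285e-02,
        4.69717314e-02, -6.15102022e-05]), 'eef_pos': array([ 225.27086538, -582.75185412,  214.1278365 ]), 'tcp_rot': array([-3.14058675e+00, -1.13625980e-04,  3.68808876e-01]), 'ft_force': array([ 0.35208297,  0.0857995 , -1.00912146]), 'moment': array([-0.01463318, -0.03511255,  0.03943799]), 'grip_force': 0.0, 'opening': 1.0012270090060325}
```

View pics/scene0.png

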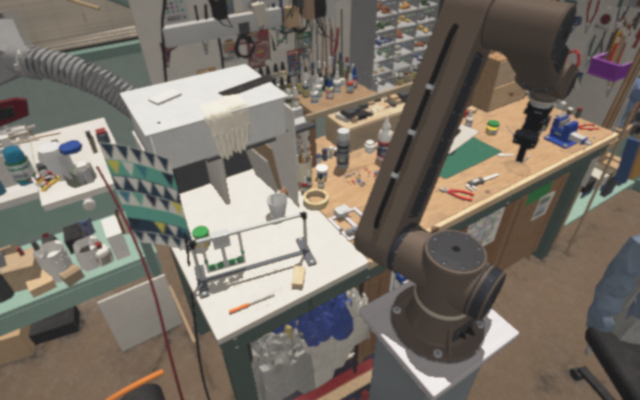

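View pics/top0.png

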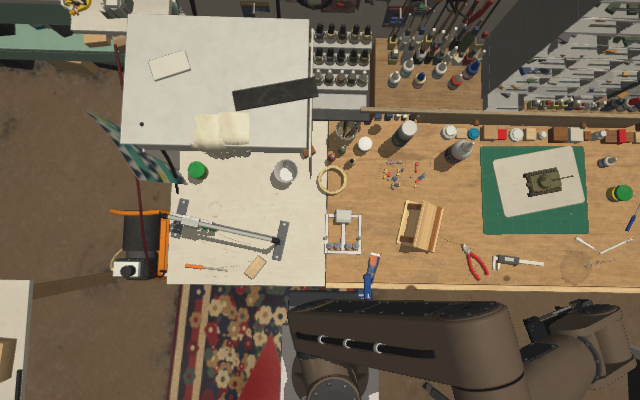

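The scene view shows the bar at about (200,285)–(305,215), with the wet frame at about (225,250). In the top view the grey frame is at (343,230), the rest at (420,226), and the bar runs from (175,215) to (280,240).

Run:
```python
from h import *
d=pickle.load(open('cam.pkl','rb'));c=d["top"]
im=cv2.resize(c["image"][195:265,315:450],None,fx=5.9,fy=5.9,interpolation=cv2.INTER_CUBIC)[:,:,::-1]
im2=cv2.resize(c["image"][190:265,160:300],None,fx=5.7,fy=5.7,interpolation=cv2.INTER_CUBIC)[:,:,::-1]
cv2.imwrite('pics/t1.png',im);cv2.imwrite('pics/t2.png',im2)
P=pts(c)
for (u,v) in [(343,215),(327,232),(359,232),(343,240),(334,247),(410,225),(437,225),(420,225),(404,225),(180,217),(275,240),(390,260)]: print(u,v,P[v,u].round(1))
```

```text
343 215 [506.9 -34.4  25. ]
327 232 [450.4  16.7  12.9]
359 232 [452.5 -89.5   7.8]
343 240 [425.2 -36.9   7.4]
334 247 [401.4  -7.9  -1.3]
410 225 [ 478.8 -256.9   17.6]
437 225 [ 480.1 -343.3   29.7]
420 225 [ 477.2 -273.6   85.5]
404 225 [ 478.7 -239.3    6.5]
180 217 [484.  455.2 161. ]
275 240 [422.1 173.1 175.4]
390 260 [ 362.2 -193.9    3. ]
```

View pics/t1.png

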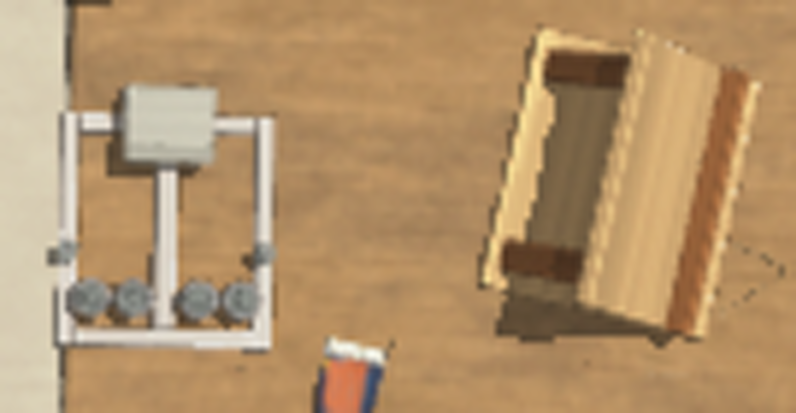

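View pics/t2.png

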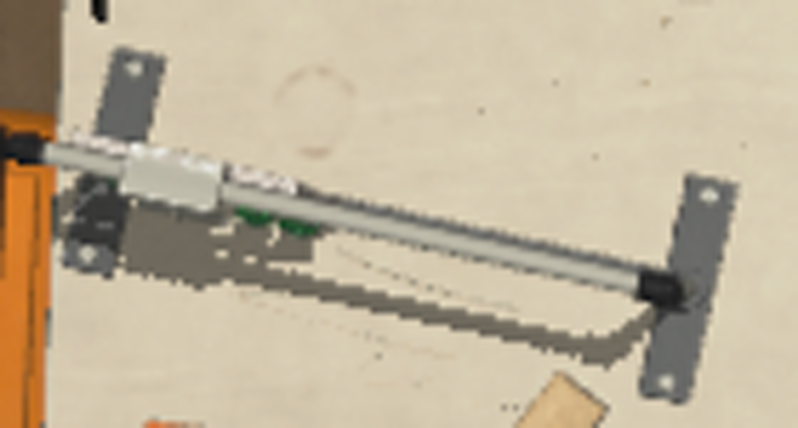

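```bash
cat > m1.py <<'E'
from h import *
d=pickle.load(open('cam.pkl','rb'));c=d["top"];P=pts(c)
hsv=cv2.cvtColor(c["image"],cv2.COLOR_RGB2HSV)
def roi(u0,u1,v0,v1):
    m=np.zeros(P.shape[:2],bool);m[v0:v1,u0:u1]=1;return m
# frame
m=roi(322,366,205,258)&(hsv[...,1]<60)&(P[...,2]>3)&(hsv[...,2]>120)&(P[...,2]<12)
pix=np.argwhere(m);X=np.array([ray(c,u,v,8) for v,u in pix])[:,:2]
lab=cv2.connectedComponents(m.astype(np.uint8),connectivity=8)[1]
print('z median frame',np.median(P[m][:,2]),len(X))
def line(sel,ax):  # fit coordinate other=f(ax)
    return np.polyfit(X[sel][:,ax],X[sel][:,1-ax],1)
body=(X[:,0]>400)&(X[:,0]<500)
y=X[:,1];print('y hist',np.histogram(y[(X[:,0]>435)&(X[:,0]<480)],bins=np.arange(-110,40,4)))
print('x hist',np.histogram(X[:,0],bins=np.arange(380,540,4)))
h=(roi(322,366,200,258)&(hsv[...,1]<60)&(P[...,2]>20)&(P[...,0]>480))
Y=np.array([ray(c,u,v,27) for v,u in np.argwhere(h)]);print('hook',len(Y),Y.mean(0),cv2.minAreaRect(Y[:,:2].astype(np.float32)),np.median(P[h][:,2]))
# rest
m=roi(395,450,195,258);Q=P[m];s=(Q[:,2]>34)&(Q[:,2]<88)
B=Q[s]
for _ in range(4):
    ce=B.mean(0);n=np.linalg.svd(B-ce)[2][2];n*=np.sign(n[2]);B2=Q[(Q[:,2]>34)&(Q[:,2]<92)];B=B2[abs((B2-ce)@n)<3]
print('board n',n,np.degrees(np.arccos(n[2])),len(B))
rx=-n[:2]/np.linalg.norm(n[:2]);ry=np.array([-rx[1],rx[0]]);a=B[:,:2]@ry
e=B[:,:2]@rx
print('rx',rx,np.degrees(np.arctan2(rx[1],rx[0])),'ry range',np.percentile(a,[0,1,99,100]))
r=(24-ce[2])*n[2];s0=ce[:2]@rx+ (r)/np.linalg.norm(n[:2]);print('seat along rx',s0, 'top e',e.max())
amid=(a.min()+a.max())/2;print('seat',rx*s0+ry*amid)
# bar
m=roi(165,300,190,260);Q=P[m];s=(Q[:,2]>160)&(Q[:,2]<182)
B=Q[s];l=cv2.fitLine(B[:,:2].astype(np.float32),cv2.DIST_HUBER,0,.01,.01).ravel();print('bar',l,np.degrees(np.arctan2(l[1],l[0])),np.percentile(B[:,2],[5,50,95]),B[:,1].min(),B[:,1].max())
# feet
g=m.reshape(400,640)&(hsv[...,1]<60)&(hsv[...,2]<120)&(P[...,2]<25)&(P[...,2]>2)
n_,L,st,cc=cv2.connectedComponentsWithStats(g.astype(np.uint8))
for i in range(1,n_):
    if st[i,4]>40: 
        A=np.array([ray(c,u,v,6) for v,u in np.argwhere(L==i)])[:,:2].astype(np.float32);print('foot',cv2.minAreaRect(A),np.median(P[L==i][:,2]))
E
python3 m1.py
```

```text
z median frame 7.792149016660955 379
y hist (array([ 0,  0,  0,  0,  9, 18,  5,  0,  0,  0,  0,  0,  0,  0,  0,  0,  0,
       12, 14, 11,  5,  0,  0,  0,  0,  0,  0,  0,  0,  0,  0,  9,  7, 10,
        4,  2,  0]), array([-110, -106, -102,  -98,  -94,  -90,  -86,  -82,  -78,  -74,  -70,
        -66,  -62,  -58,  -54,  -50,  -46,  -42,  -38,  -34,  -30,  -26,
        -22,  -18,  -14,  -10,   -6,   -2,    2,    6,   10,   14,   18,
         22,   26,   30,   34,   38]))
x hist (array([30, 28, 29, 10, 12,  6,  7, 10,  9, 12,  7, 12,  7,  3,  5, 12,  7,
       11, 14,  8,  9, 10, 10, 11,  7,  9,  4,  5,  6,  9, 15, 16, 15,  1,
        1,  2,  0,  2,  1]), array([380, 384, 388, 392, 396, 400, 404, 408, 412, 416, 420, 424, 428,
       432, 436, 440, 444, 448, 452, 456, 460, 464, 468, 472, 476, 480,
       484, 488, 492, 496, 500, 504, 508, 512, 516, 520, 524, 528, 532,
       536]))
hook 197 [504.75165666 -35.6022048   27.        ] ((505.1165771484375, -35.90144348144531), (42.526493072509766, 49.249874114990234), 0.7914570569992065) 27.96762067042542
board n [-0.11374176 -0.47153707  0.87448019] 29.016484291156054 145
rx [0.23448949 0.97211865] 76.43846790751611 ry range [-607.09428783 -605.04975014 -459.72815854 -458.53772485]
seat along rx -237.54712682726074 top e -143.19195465794107
seat [ 462.2580734  -355.86374872]
bar [2.0175344e-01 9.7943634e-01 4.5465024e+02 3.3377197e+02] 78.36048 [164.45912946 171.00787861 177.9863529 ] 161.72441428439075 497.5349731710687
foot ((524.69384765625, 495.0513610839844), (30.33963394165039, 49.389610290527344), 77.12577819824219) 8.512965334485447
foot ((447.8243713378906, 511.5760803222656), (45.92531967163086, 51.51821517944336), 60.43330001831055) 7.81471154214734
foot ((419.95721435546875, 172.40773010253906), (33.95396423339844, 126.47069549560547), 78.96092224121094) 8.701563579345699
```

```bash
cat >> m1.py <<'E'
print('-----')
sel=(X[:,0]>425)&(X[:,0]<478)
for lo,hi in((-50,-25),(10,36),(-100,-78)):
    k=sel&(y>lo)&(y<hi);p=np.polyfit(X[k,0]-446.6,y[k],1);print('bar slope deg',np.degrees(np.arctan(p[0])),'y at 446.6',p[1])
for v in (215,225,235): print(v,[tuple(P[v,u][1:].round().astype(int)) for u in range(408,446)])
# board by image: gray profile
for v in(225,): print([tuple(c["image"][v,u]) for u in range(408,446,1)])
E
python3 m1.py | sed -n '/-----/,$p' | sed 's/np.int64//g;s/np.uint8//g'
```

```text
-----
bar slope deg -1.9075224834481832 y at 446.6 -35.254272925867944
bar slope deg 0.3436238421338365 y at 446.6 21.987720153120705
bar slope deg 1.606189535512628 y at 446.6 -89.34467270604374
215 [((-251), (12)), ((-254), (15)), ((-259), (9)), ((-261), (13)), ((-266), (7)), ((-269), (9)), ((-271), (13)), ((-277), (4)), ((-280), (2)), ((-284), (2)), ((-286), (6)), ((-270), (87)), ((-271), (95)), ((-275), (91)), ((-277), (95)), ((-284), (83)), ((-287), (82)), ((-292), (75)), ((-295), (75)), ((-300), (70)), ((-304), (66)), ((-311), (53)), ((-314), (55)), ((-321), (39)), ((-324), (41)), ((-330), (31)), ((-333), (33)), ((-338), (24)), ((-341), (25)), ((-344), (27)), ((-345), (34)), ((-349), (33)), ((-355), (24)), ((-363), (8)), ((-365), (13)), ((-373), (-3)), ((-375), (3)), ((-379), (0))]
225 [((-252), (10)), ((-255), (11)), ((-257), (18)), ((-263), (7)), ((-266), (8)), ((-270), (5)), ((-273), (6)), ((-276), (6)), ((-280), (6)), ((-264), (85)), ((-266), (90)), ((-268), (95)), ((-274), (85)), ((-276), (88)), ((-281), (83)), ((-286), (76)), ((-290), (69)), ((-293), (70)), ((-299), (61))
[... 1047 characters left out ...]
), ((114), (94), (65)), ((123), (101), (70)), ((180), (146), (99)), ((196), (159), (108)), ((220), (182), (124)), ((196), (159), (108)), ((192), (155), (105)), ((199), (161), (110)), ((204), (166), (113)), ((215), (174), (119)), ((218), (179), (121)), ((213), (173), (118)), ((215), (177), (120)), ((218), (178), (121)), ((217), (177), (120)), ((207), (168), (115)), ((206), (167), (113)), ((202), (162), (110)), ((143), (98), (60)), ((153), (99), (59)), ((149), (97), (58)), ((144), (92), (56)), ((175), (116), (70)), ((211), (164), (109)), ((222), (183), (125)), ((194), (154), (104)), ((191), (150), (102)), ((193), (152), (104)), ((192), (150), (102)), ((188), (147), (99)), ((186), (146), (99))]
```

```bash
cat > m2.py <<'E'
from h import *
d=pickle.load(open('cam.pkl','rb'));c=d["top"];P=pts(c)
im=c["image"].astype(int);br=np.zeros((400,640),bool)
br[195:260,424:450]=((im[...,2]/im[...,0])[195:260,424:450]<.455)
n,L,st,_=cv2.connectedComponentsWithStats(br.astype(np.uint8));i=1+np.argmax(st[1:,4]);br=L==i;print(st[i])
vs=[v for v in range(200,256) if br[v].sum()>=3]
X=np.array([ray(c,np.flatnonzero(br[v])[0]-.5,v,24) for v in vs])
p=np.polyfit(X[:,0],X[:,1],1)
ry=-np.array([1,p[0]])/np.hypot(1,p[0]);rx=np.array([ry[1],-ry[0]])
print('slope res',np.std(X[:,1]-np.polyval(p,X[:,0])),'rx deg',np.degrees(np.arctan2(rx[1],rx[0])),rx)
A=np.array([ray(c,u,v,29) for v,u in np.argwhere(br)])[:,:2];print('rect',cv2.minAreaRect(A.astype(np.float32)))
m=np.zeros((400,640),bool);m[195:260,412:440]=1
# whole board+ledge extents along ry
Q=P[m];Q=Q[(Q[:,2]>28)&(Q[:,2]<100)];a=Q[:,:2]@ry;print('a range',np.percentile(a,[0,1,2,98,99,100]),'brown',np.percentile(A@ry,[0,1,99,100]))
e=Q[:,:2]@rx;s0=(X[:,:2]@rx).mean();k=(Q[:,2]>50)&(Q[:,2]<90);q=np.polyfit(e[k]-s0,Q[k][:,2],1);print('board z vs e',q,np.degrees(np.arctan(q[0])),'seat e',s0,'top e',e.max()-s0)
for am in [(A@ry).min()/2+(A@ry).max()/2]: print('seat',rx*s0+ry*am)
E
python3 m2.py
```

```text
[428 207  14  45 211]
slope res 0.9310365060007662 rx deg 77.4560321832165 [0.21718874 0.97612963]
rect ((468.1590270996094, -334.7143249511719), (15.32667064666748, 147.65931701660156), 77.30184936523438)
a range [-605.36330918 -602.55311243 -600.70252803 -458.22851132 -456.5337546
 -455.35323385] brown [-603.50214195 -601.84763216 -457.53639492 -455.83695369]
board z vs e [ 0.55527546 46.69557719] 29.04233944668226 seat e -218.59797277959126 top e 83.87807486615742
seat [ 469.54911946 -328.41822119]
```

```bash
cat > g.py <<'E'
from h import *
from scipy.spatial.transform import Rotation as Ro
rest_x=np.array([.2172,.9761,0]);U=np.array([0,0,1.]);seat=np.array([469.5,-328.4,24])
def sw(X,Z): Z=Z/np.linalg.norm(Z);Y=np.cross(Z,X);Y/=np.linalg.norm(Y);return np.stack([np.cross(Y,Z),Y,Z],1)
def go(pos,R,n=10):
    s=state();p=s["eef_pos"];r=s["tcp_rot"];R0=Ro.from_euler('xyz',r)
    w=(R0.inv()*Ro.from_matrix(R)).as_rotvec()
    M=sum((R0*Ro.from_rotvec(w*i/n)).as_matrix() for i in range(n))
    b=np.linalg.solve(M,np.array(pos)-p)
    print('t',s['t'],'pos',p.round(1),'rot',r.round(3),'q',s['joints'].round(2),'F',s['ft_force'].round(1),'grip',round(s['grip_force'],1),'op',round(s['opening']*95,1))
    print('rows',n,'xyz',(b/25).round(3),'r',(w/n/.1).round(3),'dworld',(np.array(pos)-p).round(1))
E
python3 - <<'E'
from g import *
D=sw(np.array([1.,0,0]),-U)
go([440,-35,120],D,30)
go([451,-35,120],D,40)
E
```

```text
t 0.1 pos [ 225.3 -582.8  214.1] rot [-3.141 -0.     0.369] q [-1.31  0.49  1.56  0.    1.09 -0.11] F [ 0.4  0.1 -1. ] grip 0.0 op 95.1
rows 30 xyz [ 0.422 -0.667  0.126] r [-0.     0.     0.123] dworld [214.7 547.8 -94.1]
t 0.1 pos [ 225.3 -582.8  214.1] rot [-3.141 -0.     0.369] q [-1.31  0.49  1.56  0.    1.09 -0.11] F [ 0.4  0.1 -1. ] grip 0.0 op 95.1
rows 40 xyz [ 0.326 -0.498  0.094] r [-0.     0.     0.092] dworld [225.7 547.8 -94.1]
```

Call:
step_arm --plan '[{"x": 0.6,"y": -0.67,"rz": 0.12},{"x": 0.6,"y": -0.67,"rz": 0.12},{"x": 0.6,"y": -0.67,"rz": 0.12},{"x": 0.6,"y": -0.67,"rz": 0.12},{"x": 0.6,"y": -0.67,"rz": 0.12},{"x": 0.6,"y": -0.67,"rz": 0.12},{"x": 0.6,"y": -0.67,"rz": 0.12},{"x": 0.6,"y": -0.67,"rz": 0.12},{"x": 0.6,"y": -0.67,"rz": 0.12},{"x": 0.6,"y": -0.67,"rz": 0.12}]' --jaw 0.16

```text
schema error: expected keys x, y, z, rx, ry, rz
```

Call:
step_arm --plan '[{"x": 0.4,"y": -0.67,"rz": 0.12},{"x": 0.4,"y": -0.67,"rz": 0.12},{"x": 0.4,"y": -0.67,"rz": 0.12},{"x": 0.4,"y": -0.67,"rz": 0.12},{"x": 0.4,"y": -0.67,"rz": 0.12},{"x": 0.4,"y": -0.67,"rz": 0.12},{"x": 0.4,"y": -0.67,"rz": 0.12},{"x": 0.4,"y": -0.67,"rz": 0.12},{"x": 0.4,"y": -0.67,"rz": 0.12},{"x": 0.4,"y": -0.67,"rz": 0.12}]'

```text
schema error: expected keys x, y, z, rx, ry, rz
```

Run:
```python
from g import *
D=sw(np.array([1.,0,0]),-U)
go([451,-35,120],D,10)
```

```text
t 0.1 pos [ 225.3 -582.8  214.1] rot [-3.141 -0.     0.369] q [-1.31  0.49  1.56  0.    1.09 -0.11] F [ 0.4  0.1 -1. ] grip 0.0 op 95.1
rows 10 xyz [ 1.333 -1.975  0.378] r [-0.001  0.     0.369] dworld [225.7 547.8 -94.1]
```

All six keys are required.

Call:
step_arm --plan '[{"x": 0.6,"y": -0.67,"z": 0,"rx": 0,"ry": 0,"rz": 0.12},{"x": 0.6,"y": -0.67,"z": 0,"rx": 0,"ry": 0,"rz": 0.12},{"x": 0.6,"y": -0.67,"z": 0,"rx": 0,"ry": 0,"rz": 0.12},{"x": 0.6,"y": -0.67,"z": 0,"rx": 0,"ry": 0,"rz": 0.12},{"x": 0.6,"y": -0.67,"z": 0,"rx": 0,"ry": 0,"rz": 0.12},{"x": 0.6,"y": -0.67,"z": 0,"rx": 0,"ry": 0,"rz": 0.12},{"x": 0.6,"y": -0.67,"z": 0,"rx": 0,"ry": 0,"rz": 0.12},{"x": 0.6,"y": -0.67,"z": 0,"rx": 0,"ry": 0,"rz": 0.12},{"x": 0.6,"y": -0.67,"z": 0,"rx": 0,"ry": 0,"rz": 0.12},{"x": 0.6,"y": -0.67,"z": 0,"rx": 0,"ry": 0,"rz": 0.12}]' --jaw 0.16

```text
t: 0.93
eef_pos: [316.3, -376.2, 214.5]
tcp_rot: [-3.141, 0.0, 0.248]
ft_force: [0.8, 0.4, -0.2]
opening: 0.431
grip_force: 0.0
```

Call:
step_arm --plan '[{"x": 0.4,"y": -0.67,"z": 0,"rx": 0,"ry": 0,"rz": 0.12},{"x": 0.4,"y": -0.67,"z": 0,"rx": 0,"ry": 0,"rz": 0.12},{"x": 0.4,"y": -0.67,"z": 0,"rx": 0,"ry": 0,"rz": 0.12},{"x": 0.4,"y": -0.67,"z": 0,"rx": 0,"ry": 0,"rz": 0.12},{"x": 0.4,"y": -0.67,"z": 0,"rx": 0,"ry": 0,"rz": 0.12},{"x": 0.4,"y": -0.67,"z": 0,"rx": 0,"ry": 0,"rz": 0.12},{"x": 0.4,"y": -0.67,"z": 0,"rx": 0,"ry": 0,"rz": 0.12},{"x": 0.4,"y": -0.67,"z": 0,"rx": 0,"ry": 0,"rz": 0.12},{"x": 0.4,"y": -0.67,"z": 0,"rx": 0,"ry": 0,"rz": 0.12},{"x": 0.4,"y": -0.67,"z": 0,"rx": 0,"ry": 0,"rz": 0.12}]'

```text
t: 1.77
eef_pos: [381.8, -192.8, 214.5]
tcp_rot: [-3.141, 0.0, 0.128]
ft_force: [0.1, 0.1, 0.5]
opening: 0.419
grip_force: 0.0
```

Run:
```python
from g import *
D=sw(np.array([1.,0,0]),-U)
go([451,-35,120],D,10)
```

```text
t 1.7667 pos [ 381.8 -192.8  214.5] rot [-3.141  0.     0.128] q [-0.62  0.21  2.01 -0.    0.92  0.82] F [0.1 0.1 0.5] grip 0.0 op 39.8
rows 10 xyz [ 0.321 -0.611  0.378] r [-0.     0.     0.128] dworld [ 69.2 157.8 -94.5]
```

Call:
step_arm --plan '[{"x": 0.32,"y": -0.61,"z": 0.45,"rx": 0,"ry": 0,"rz": 0.13},{"x": 0.32,"y": -0.61,"z": 0.45,"rx": 0,"ry": 0,"rz": 0.13},{"x": 0.32,"y": -0.61,"z": 0.45,"rx": 0,"ry": 0,"rz": 0.13},{"x": 0.32,"y": -0.61,"z": 0.45,"rx": 0,"ry": 0,"rz": 0.13},{"x": 0.32,"y": -0.61,"z": 0.45,"rx": 0,"ry": 0,"rz": 0.13},{"x": 0.32,"y": -0.61,"z": 0.45,"rx": 0,"ry": 0,"rz": 0.13},{"x": 0.32,"y": -0.61,"z": 0.45,"rx": 0,"ry": 0,"rz": 0.13},{"x": 0.32,"y": -0.61,"z": 0.45,"rx": 0,"ry": 0,"rz": 0.13},{"x": 0.32,"y": -0.61,"z": 0.45,"rx": 0,"ry": 0,"rz": 0.13},{"x": 0.32,"y": -0.61,"z": 0.45,"rx": 0,"ry": 0,"rz": 0.13}]'

```text
t: 2.6
eef_pos: [450.9, -35.3, 101.5]
tcp_rot: [3.142, 0.0, -0.002]
ft_force: [-0.9, -0.2, 0.7]
opening: 0.418
grip_force: 0.0
```

Run:
```python
from g import *
D=sw(np.array([1.,0,0]),-U)
go([451,-35,2.5],D,10)
d=grab();c=d["scene"]
u,v=map(int,proj(c,[450,-35,20]));print(u,v)
cv2.imwrite('pics/s1.png',cv2.resize(c["image"][v-60:v+50,u-70:u+70],None,fx=5,fy=5,interpolation=cv2.INTER_CUBIC)[:,:,::-1])
```

```text
t 2.6 pos [450.9 -35.3 101.5] rot [ 3.142e+00  0.000e+00 -2.000e-03] q [-0.22  0.42  2.09 -0.    0.63  1.35] F [-0.9 -0.2  0.7] grip 0.0 op 39.7
rows 10 xyz [ 0.    -0.001  0.396] r [ 0.     0.    -0.002] dworld [  0.1   0.3 -99. ]
351 219
```

View pics/s1.png

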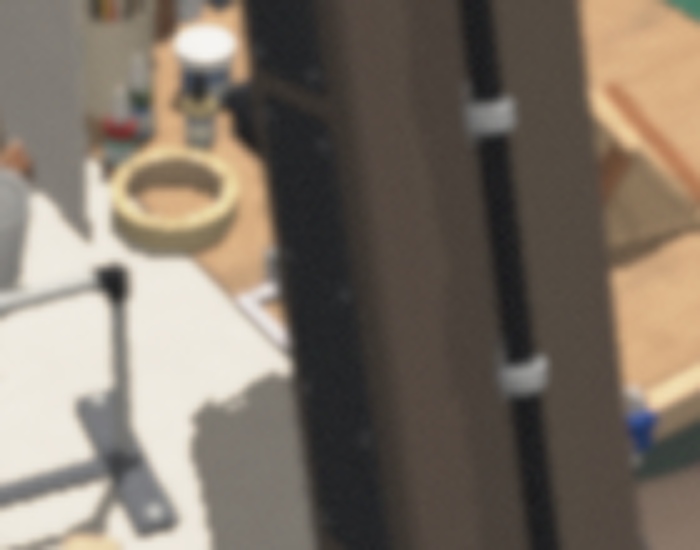

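The arm hides the grasp from the scene camera. The lateral clearance is generous, so I'll descend and close.

Call:
step_arm --plan '[{"x": 0,"y": 0,"z": 0.44,"rx": 0,"ry": 0,"rz": 0},{"x": 0,"y": 0,"z": 0.44,"rx": 0,"ry": 0,"rz": 0},{"x": 0,"y": 0,"z": 0.44,"rx": 0,"ry": 0,"rz": 0},{"x": 0,"y": 0,"z": 0.44,"rx": 0,"ry": 0,"rz": 0},{"x": 0,"y": 0,"z": 0.44,"rx": 0,"ry": 0,"rz": 0},{"x": 0,"y": 0,"z": 0.44,"rx": 0,"ry": 0,"rz": 0},{"x": 0,"y": 0,"z": 0.44,"rx": 0,"ry": 0,"rz": 0},{"x": 0,"y": 0,"z": 0.44,"rx": 0,"ry": 0,"rz": 0},{"x": 0,"y": 0,"z": 0.42,"rx": 0,"ry": 0,"rz": 0},{"x": 0,"y": 0,"z": 0,"rx": 0,"ry": 0,"rz": 0}]'

```text
t: 3.53
eef_pos: [450.1, -36.7, 2.7]
tcp_rot: [-3.141, 0.002, -0.001]
ft_force: [0.0, -0.3, -1.4]
opening: 0.419
grip_force: 0.0
```

Call:
step_arm --plan '[{"x": 0,"y": 0,"z": 0,"rx": 0,"ry": 0,"rz": 0},{"x": 0,"y": 0,"z": 0,"rx": 0,"ry": 0,"rz": 0},{"x": 0,"y": 0,"z": 0,"rx": 0,"ry": 0,"rz": 0},{"x": 0,"y": 0,"z": 0,"rx": 0,"ry": 0,"rz": 0},{"x": 0,"y": 0,"z": 0,"rx": 0,"ry": 0,"rz": 0},{"x": 0,"y": 0,"z": 0,"rx": 0,"ry": 0,"rz": 0},{"x": 0,"y": 0,"z": 0,"rx": 0,"ry": 0,"rz": 0},{"x": 0,"y": 0,"z": 0,"rx": 0,"ry": 0,"rz": 0},{"x": 0,"y": 0,"z": 0,"rx": 0,"ry": 0,"rz": 0},{"x": 0,"y": 0,"z": 0,"rx": 0,"ry": 0,"rz": 0}]' --jaw 1

```text
t: 4.37
eef_pos: [450.9, -36.2, 4.1]
tcp_rot: [3.141, -0.001, -0.001]
ft_force: [-0.9, -0.6, 6.4]
opening: 0.121
grip_force: 30.0
```

Call:
step_arm --plan '[{"x": 0,"y": 0,"z": -0.2,"rx": 0,"ry": 0,"rz": 0},{"x": 0,"y": 0,"z": -0.5,"rx": 0,"ry": 0,"rz": 0},{"x": 0,"y": 0,"z": -1,"rx": 0,"ry": 0,"rz": 0},{"x": 0,"y": 0,"z": -1,"rx": 0,"ry": 0,"rz": 0},{"x": 0,"y": 0,"z": -1,"rx": 0,"ry": 0,"rz": 0},{"x": 0,"y": 0,"z": -1,"rx": 0,"ry": 0,"rz": 0},{"x": 0,"y": 0,"z": -1,"rx": 0,"ry": 0,"rz": 0},{"x": 0,"y": 0,"z": -1,"rx": 0,"ry": 0,"rz": 0},{"x": 0,"y": 0,"z": -0.7,"rx": 0,"ry": 0,"rz": 0},{"x": 0,"y": 0,"z": -0.2,"rx": 0,"ry": 0,"rz": 0}]'

```text
t: 5.2
eef_pos: [451.3, -36.2, 196.3]
tcp_rot: [3.141, -0.004, -0.001]
ft_force: [-0.4, -0.7, -2.1]
opening: 0.118
grip_force: 30.0
```

```bash
cat >> g.py <<'E'
fx=.6428*rest_x+.766*U; fz=-.766*rest_x+.6428*U
RR=sw(fx,-fz)
E
python3 - <<'E'
from g import *
sp=seat+70*fx+2*fz
print(sp,RR)
for n in(20,30): go(sp+[0,-60,130],RR,n)
E
```

```text
[ 478.9403808 -285.9747896   78.9056   ] [[ 1.39625667e-01  9.76125843e-01  1.66382124e-01]
 [ 6.27479805e-01 -2.17205751e-01  7.47723717e-01]
 [ 7.66011598e-01 -1.38783016e-17 -6.42826751e-01]]
t 5.2 pos [451.3 -36.2 196.3] rot [ 3.141e+00 -4.000e-03 -1.000e-03] q [-0.23  0.27  1.99 -0.    0.88  1.35] F [-0.4 -0.7 -2.1] grip 30.0 op 11.2
rows 20 xyz [-0.297  0.56  -0.225] r [ 0.295  0.365 -0.629] dworld [  27.7 -309.7   12.6]
t 5.2 pos [451.3 -36.2 196.3] rot [ 3.141e+00 -4.000e-03 -1.000e-03] q [-0.23  0.27  1.99 -0.    0.88  1.35] F [-0.4 -0.7 -2.1] grip 30.0 op 11.2
rows 30 xyz [-0.201  0.371 -0.153] r [ 0.197  0.243 -0.42 ] dworld [  27.7 -309.7   12.6]
```

Call:
step_arm --plan '[{"x": -0.3,"y": 0.56,"z": -0.22,"rx": 0.3,"ry": 0.36,"rz": -0.63},{"x": -0.3,"y": 0.56,"z": -0.22,"rx": 0.3,"ry": 0.36,"rz": -0.63},{"x": -0.3,"y": 0.56,"z": -0.22,"rx": 0.3,"ry": 0.36,"rz": -0.63},{"x": -0.3,"y": 0.56,"z": -0.22,"rx": 0.3,"ry": 0.36,"rz": -0.63},{"x": -0.3,"y": 0.56,"z": -0.22,"rx": 0.3,"ry": 0.36,"rz": -0.63},{"x": -0.3,"y": 0.56,"z": -0.22,"rx": 0.3,"ry": 0.36,"rz": -0.63},{"x": -0.3,"y": 0.56,"z": -0.22,"rx": 0.3,"ry": 0.36,"rz": -0.63},{"x": -0.3,"y": 0.56,"z": -0.22,"rx": 0.3,"ry": 0.36,"rz": -0.63},{"x": -0.3,"y": 0.56,"z": -0.22,"rx": 0.3,"ry": 0.36,"rz": -0.63},{"x": -0.3,"y": 0.56,"z": -0.22,"rx": 0.3,"ry": 0.36,"rz": -0.63}]'

```text
t: 6.03
eef_pos: [413.3, -195.4, 219.3]
tcp_rot: [-2.962, -0.429, 0.604]
ft_force: [-0.0, 0.4, -2.5]
opening: 0.122
grip_force: 30.0
```

Run:
```python
from g import *
sp=seat+70*fx+2*fz
go(sp+[0,-60,130],RR,10)
```

```text
t 6.0333 pos [ 413.3 -195.4  219.3] rot [-2.962 -0.429  0.604] q [-0.85  0.29  1.98  0.51  1.08 -0.21] F [-0.   0.4 -2.5] grip 30.0 op 11.6
rows 10 xyz [-0.281  0.56  -0.239] r [ 0.285  0.365 -0.632] dworld [  65.7 -150.6  -10.4]
```

Call:
step_arm --plan '[{"x": -0.28,"y": 0.56,"z": -0.24,"rx": 0.29,"ry": 0.36,"rz": -0.63},{"x": -0.28,"y": 0.56,"z": -0.24,"rx": 0.29,"ry": 0.36,"rz": -0.63},{"x": -0.28,"y": 0.56,"z": -0.24,"rx": 0.29,"ry": 0.36,"rz": -0.63},{"x": -0.28,"y": 0.56,"z": -0.24,"rx": 0.29,"ry": 0.36,"rz": -0.63},{"x": -0.28,"y": 0.56,"z": -0.24,"rx": 0.29,"ry": 0.36,"rz": -0.63},{"x": -0.28,"y": 0.56,"z": -0.24,"rx": 0.29,"ry": 0.36,"rz": -0.63},{"x": -0.28,"y": 0.56,"z": -0.24,"rx": 0.29,"ry": 0.36,"rz": -0.63},{"x": -0.28,"y": 0.56,"z": -0.24,"rx": 0.29,"ry": 0.36,"rz": -0.63},{"x": -0.28,"y": 0.56,"z": -0.24,"rx": 0.29,"ry": 0.36,"rz": -0.63},{"x": -0.28,"y": 0.56,"z": -0.24,"rx": 0.29,"ry": 0.36,"rz": -0.63}]'

```text
t: 6.87
eef_pos: [479.2, -346.1, 208.4]
tcp_rot: [-3.13, -0.87, 1.345]
ft_force: [-0.7, -0.1, -1.1]
opening: 0.12
grip_force: 30.0
```

Run:
```python
from g import *
sp=seat+70*fx+3.5*fz
go(sp+15*fz+15*fx,RR,10)
d=grab()
for n in d:
    c=d[n];u,v=map(int,proj(c,state()["eef_pos"]));print(n,u,v)
c=d["top"];cv2.imwrite('pics/t3.png',cv2.resize(c["image"][180:270,380:500],None,fx=6,fy=6,interpolation=cv2.INTER_CUBIC)[:,:,::-1])
```

```text
t 6.8667 pos [ 479.2 -346.1  208.4] rot [-3.13  -0.87   1.345] q [-0.99  0.7   1.45  0.58  1.67 -0.92] F [-0.7 -0.1 -1.1] grip 30.0 op 11.4
rows 10 xyz [-0.185 -0.051  0.447] r [-0.006  0.002 -0.005] dworld [  -0.9   57.2 -107.4]
scene 418 144
top 455 223
```

View pics/t3.png

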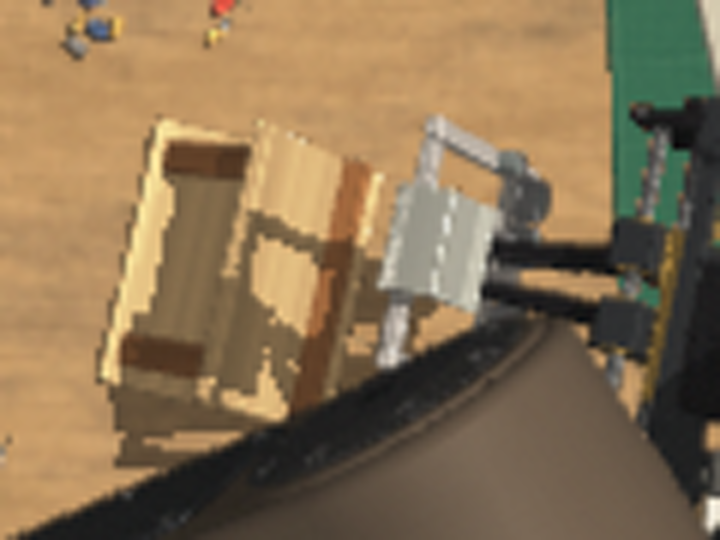

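Picture: the frame is held squarely, hook at about (440,250) in the crop and parallel to the rest's brown ledge at about (340,270).

Call:
step_arm --plan '[{"x": -0.18,"y": -0.05,"z": 0.45,"rx": 0,"ry": 0,"rz": 0},{"x": -0.18,"y": -0.05,"z": 0.45,"rx": 0,"ry": 0,"rz": 0},{"x": -0.18,"y": -0.05,"z": 0.45,"rx": 0,"ry": 0,"rz": 0},{"x": -0.18,"y": -0.05,"z": 0.45,"rx": 0,"ry": 0,"rz": 0},{"x": -0.18,"y": -0.05,"z": 0.45,"rx": 0,"ry": 0,"rz": 0},{"x": -0.18,"y": -0.05,"z": 0.45,"rx": 0,"ry": 0,"rz": 0},{"x": -0.18,"y": -0.05,"z": 0.45,"rx": 0,"ry": 0,"rz": 0},{"x": -0.18,"y": -0.05,"z": 0.45,"rx": 0,"ry": 0,"rz": 0},{"x": -0.18,"y": -0.05,"z": 0.45,"rx": 0,"ry": 0,"rz": 0},{"x": -0.18,"y": -0.05,"z": 0.45,"rx": 0,"ry": 0,"rz": 0}]'

```text
t: 7.8
eef_pos: [478.7, -286.5, 101.7]
tcp_rot: [-3.13, -0.868, 1.343]
ft_force: [0.5, 0.1, -1.6]
opening: 0.115
grip_force: 30.0
```

Run:
```python
from g import *
sp=seat+70*fx+3.5*fz
go(sp+3*fx,RR,10)
d=grab()
for n in d:
    c=d[n];u,v=map(int,proj(c,sp));print(n,u,v)
P=pts(d["top"]);Q=P.reshape(-1,3);q=Q-seat;a=np.stack([q@fx,q@np.cross(fz,fx),q@fz],1)
# frame plate back-side points: report points of board & frame bars in rest-slope axes
k=(a[:,0]>60)&(a[:,0]<170)&(abs(a[:,1])<62)&(a[:,2]>-10)&(a[:,2]<60)
for lo in range(60,170,8):
    s=k&(a[:,0]>=lo)&(a[:,0]<lo+8);print(lo,s.sum(),np.percentile(a[s,2],[5,25,50,75,95]).round() if s.sum() else '', (a[s,1].min().round(),a[s,1].max().round()) if s.sum() else '')
```

```text
t 7.8 pos [ 478.7 -286.5  101.7] rot [-3.13  -0.868  1.343] q [-0.95  0.78  1.64  0.61  1.42 -1.04] F [ 0.5  0.1 -1.6] grip 30.0 op 11.0
rows 10 xyz [-0.056  0.001  0.055] r [-0.004  0.005 -0.006] dworld [  0.5   1.3 -19.6]
scene 402 178
top 423 224
60 23 [-2. -1.  0. 16. 25.] (np.float64(-53.0), np.float64(43.0))
68 33 [-2.  0. 18. 26. 32.] (np.float64(-57.0), np.float64(48.0))
76 27 [-2. -0.  0. 16. 31.] (np.float64(-57.0), np.float64(49.0))
84 39 [-6. -3. -0.  2. 50.] (np.float64(-56.0), np.float64(60.0))
92 56 [-3. 15. 40. 50. 58.] (np.float64(-55.0), np.float64(62.0))
100 14 [17. 22. 40. 51. 56.] (np.float64(-53.0), np.float64(17.0))
108 6 [19. 19. 20. 21. 22.] (np.float64(-55.0), np.float64(53.0))
116 19 [16. 19. 39. 42. 44.] (np.float64(-56.0), np.float64(61.0))
124 46 [19. 38. 39. 42. 44.] (np.float64(-52.0), np.float64(59.0))
132 32 [18. 20. 38. 39. 40.] (np.float64(-56.0), np.float64(60.0))
140 65 [12. 17. 19. 38. 40.] (np.float64(-52.0), np.float64(61.0))
148 52 [14. 16. 20. 38. 40.] (np.float64(-56.0), np.float64(62.0))
156 103 [13. 20. 27. 36. 40.] (np.float64(-23.0), np.float64(27.0))
164 50 [16. 21. 28. 33. 39.] (np.float64(-20.0), np.float64(25.0))
```

Call:
step_arm --plan '[{"x": -0.06,"y": 0,"z": 0.08,"rx": 0,"ry": 0,"rz": 0},{"x": -0.06,"y": 0,"z": 0.08,"rx": 0,"ry": 0,"rz": 0},{"x": -0.06,"y": 0,"z": 0.08,"rx": 0,"ry": 0,"rz": 0},{"x": -0.06,"y": 0,"z": 0.08,"rx": 0,"ry": 0,"rz": 0},{"x": -0.06,"y": 0,"z": 0.08,"rx": 0,"ry": 0,"rz": 0},{"x": -0.06,"y": 0,"z": 0.06,"rx": 0,"ry": 0,"rz": 0},{"x": -0.06,"y": 0,"z": 0.06,"rx": 0,"ry": 0,"rz": 0},{"x": -0.04,"y": 0,"z": 0.03,"rx": 0,"ry": 0,"rz": 0},{"x": -0.04,"y": 0,"z": 0,"rx": 0,"ry": 0,"rz": 0},{"x": 0,"y": 0,"z": 0,"rx": 0,"ry": 0,"rz": 0}]'

```text
t: 8.73
eef_pos: [479.0, -284.9, 84.2]
tcp_rot: [-3.13, -0.868, 1.343]
ft_force: [-0.0, 0.5, -1.9]
opening: 0.121
grip_force: 30.0
```

Run:
```python
from g import *
sp=seat+70*fx+3.5*fz
go(sp,RR,10)
s=state();print('off fx,fz',(s["eef_pos"]-sp)@fx,(s["eef_pos"]-sp)@fz,'F fx fz',s['ft_force']@fx,s['ft_force']@fz)
```

```text
t 8.7333 pos [ 479.  -284.9   84.2] rot [-3.13  -0.868  1.343] q [-0.94  0.8   1.65  0.62  1.39 -1.06] F [-0.   0.5 -1.9] grip 30.0 op 11.5
rows 10 xyz [-0.019  0.001  0.004] r [-0.004  0.005 -0.006] dworld [-0.3 -2.2 -4.3]
off fx,fz 4.7703555242945495 1.0603023126504474 F fx fz -1.1280915202087096 -1.538395647701114
```

Call:
step_arm --plan '[{"x": -0.04,"y": 0,"z": 0.02,"rx": 0,"ry": 0,"rz": 0},{"x": -0.04,"y": 0,"z": 0.02,"rx": 0,"ry": 0,"rz": 0},{"x": -0.04,"y": 0,"z": 0.02,"rx": 0,"ry": 0,"rz": 0},{"x": -0.04,"y": 0,"z": 0,"rx": 0,"ry": 0,"rz": 0},{"x": -0.03,"y": 0,"z": 0,"rx": 0,"ry": 0,"rz": 0},{"x": -0.03,"y": 0,"z": 0,"rx": 0,"ry": 0,"rz": 0},{"x": 0,"y": 0,"z": 0,"rx": 0,"ry": 0,"rz": 0},{"x": 0,"y": 0,"z": 0,"rx": 0,"ry": 0,"rz": 0},{"x": 0,"y": 0,"z": 0,"rx": 0,"ry": 0,"rz": 0},{"x": 0,"y": 0,"z": 0,"rx": 0,"ry": 0,"rz": 0}]'

```text
t: 9.57
eef_pos: [478.5, -287.1, 79.2]
tcp_rot: [-3.13, -0.868, 1.343]
ft_force: [-0.9, -0.8, -1.5]
opening: 0.12
grip_force: 30.0
```

Run:
```python
from g import *
sp=seat+70*fx+3.5*fz
go(sp,RR,10)
s=state();print('off fx,fz',(s["eef_pos"]-sp)@fx,(s["eef_pos"]-sp)@fz,'F fx fz',s['ft_force']@fx,s['ft_force']@fz)
```

```text
t 9.5667 pos [ 478.5 -287.1   79.2] rot [-3.13  -0.868  1.343] q [-0.95  0.81  1.65  0.61  1.39 -1.06] F [-0.9 -0.8 -1.5] grip 30.0 op 11.4
rows 10 xyz [ 0.002  0.001 -0.002] r [-0.004  0.005 -0.006] dworld [0.2 0.  0.7]
off fx,fz -0.5691554277813092 -0.40347393869675396 F fx fz -1.7406418542579187 -0.20583649099191614
```

Call:
step_arm --plan '[{"x": -0.02,"y": 0,"z": 0.02,"rx": 0,"ry": 0,"rz": 0},{"x": -0.02,"y": 0,"z": 0.02,"rx": 0,"ry": 0,"rz": 0},{"x": -0.02,"y": 0,"z": 0.02,"rx": 0,"ry": 0,"rz": 0},{"x": -0.02,"y": 0,"z": 0.02,"rx": 0,"ry": 0,"rz": 0},{"x": -0.02,"y": 0,"z": 0,"rx": 0,"ry": 0,"rz": 0},{"x": -0.02,"y": 0,"z": 0,"rx": 0,"ry": 0,"rz": 0},{"x": 0,"y": 0,"z": 0,"rx": 0,"ry": 0,"rz": 0},{"x": 0,"y": 0,"z": 0,"rx": 0,"ry": 0,"rz": 0},{"x": 0,"y": 0,"z": 0,"rx": 0,"ry": 0,"rz": 0},{"x": 0,"y": 0,"z": 0,"rx": 0,"ry": 0,"rz": 0}]'

```text
t: 10.4
eef_pos: [478.6, -287.4, 78.5]
tcp_rot: [-3.133, -0.871, 1.345]
ft_force: [-4.9, -3.2, 23.7]
opening: 0.12
grip_force: 30.0
```

Run:
```python
from g import *
sp=seat+70*fx+3.5*fz
go(sp,RR,10)
s=state();print('off fx,fz',(s["eef_pos"]-sp)@fx,(s["eef_pos"]-sp)@fz,'F fx fz',s['ft_force']@fx,s['ft_force']@fz)
```

```text
t 10.4 pos [ 478.6 -287.4   78.5] rot [-3.133 -0.871  1.345] q [-0.95  0.81  1.65  0.62  1.39 -1.07] F [-4.9 -3.2 23.7] grip 30.0 op 11.4
rows 10 xyz [ 0.005  0.    -0.003] r [-0.003  0.002 -0.004] dworld [0.1 0.3 1.4]
off fx,fz -1.2625909124647423 -0.6236970232354747 F fx fz 15.47885247396389 18.489262482411963
```

Contact on both ledge and board. Opening.

Call:
step_arm --plan '[{"x": 0,"y": 0,"z": 0,"rx": 0,"ry": 0,"rz": 0},{"x": 0,"y": 0,"z": 0,"rx": 0,"ry": 0,"rz": 0},{"x": 0,"y": 0,"z": 0,"rx": 0,"ry": 0,"rz": 0},{"x": 0,"y": 0,"z": 0,"rx": 0,"ry": 0,"rz": 0},{"x": 0,"y": 0,"z": 0,"rx": 0,"ry": 0,"rz": 0},{"x": 0,"y": 0,"z": -0.05,"rx": 0,"ry": 0,"rz": 0},{"x": 0,"y": 0,"z": -0.1,"rx": 0,"ry": 0,"rz": 0},{"x": 0,"y": 0,"z": -0.2,"rx": 0,"ry": 0,"rz": 0},{"x": 0,"y": 0,"z": -0.4,"rx": 0,"ry": 0,"rz": 0},{"x": 0,"y": 0,"z": -0.4,"rx": 0,"ry": 0,"rz": 0}]' --jaw 0.3

```text
t: 11.23
eef_pos: [473.6, -309.7, 94.8]
tcp_rot: [-3.13, -0.868, 1.343]
ft_force: [0.4, -1.1, 0.3]
opening: 0.354
grip_force: 0.0
```

Call:
step_arm --plan '[{"x": 0,"y": 0,"z": -0.4,"rx": 0,"ry": 0,"rz": 0},{"x": 0,"y": 0,"z": -0.5,"rx": 0,"ry": 0,"rz": 0},{"x": 0,"y": 0,"z": -0.8,"rx": 0,"ry": 0,"rz": 0},{"x": 0,"y": 0,"z": -1,"rx": 0,"ry": 0,"rz": 0},{"x": 0,"y": 0,"z": -1,"rx": 0,"ry": 0,"rz": 0},{"x": 0,"y": 0,"z": -1,"rx": 0,"ry": 0,"rz": 0},{"x": 0,"y": 0,"z": -1,"rx": 0,"ry": 0,"rz": 0},{"x": 0,"y": 0,"z": -1,"rx": 0,"ry": 0,"rz": 0},{"x": 0,"y": 0,"z": -1,"rx": 0,"ry": 0,"rz": 0},{"x": 0,"y": 0,"z": -0.5,"rx": 0,"ry": 0,"rz": 0}]'

```text
t: 12.07
eef_pos: [439.6, -464.5, 229.3]
tcp_rot: [-3.133, -0.865, 1.343]
ft_force: [0.4, 0.1, -0.4]
opening: 0.353
grip_force: 0.0
```

```bash
cat >> g.py <<'E'
# hook grasp: tool z=-fx, tool y=-fz  -> tool x = y cross z
Hx=np.cross(-fz,-fx); RH=sw(Hx,-fx)
hook=lambda s,a=13.5: seat+s*fx+a*fz   # s: along slope from seat, a: off board
E
python3 - <<'E'
from g import *
print(RH, Ro.from_matrix(RH).as_euler('xyz'))
# web outer at x=80 -> s=145 ; leg 46..80
go(hook(250),RH,30)
d=grab()
c=d["top"];P=pts(c);Q=P.reshape(-1,3);q=Q-seat;a=np.stack([q@fx,q@np.cross(fz,fx),q@fz],1)
k=(a[:,0]>90)&(a[:,0]<170)&(abs(a[:,1])<75)&(a[:,2]>-10)&(a[:,2]<45)
for lo in range(92,164,6):
    s=k&(a[:,0]>=lo)&(a[:,0]<lo+6);print(lo,s.sum(),np.percentile(a[s,2],[5,25,50,75,95]).round() if s.sum() else '', (a[s,1].min().round(),a[s,1].max().round()) if s.sum() else '')
cv2.imwrite('pics/t4.png',cv2.resize(c["image"][190:270,390:490],None,fx=6,fy=6,interpolation=cv2.INTER_CUBIC)[:,:,::-1])
E
```

```text
[[-9.76125843e-01  1.66385765e-01 -1.39621329e-01]
 [ 2.17205751e-01  7.47740077e-01 -6.27460309e-01]
 [ 4.16333634e-17 -6.42806778e-01 -7.66028358e-01]] [-2.44343593  0.          2.92264169]
t 12.0667 pos [ 439.6 -464.5  229.3] rot [-3.133 -0.865  1.343] q [-1.12  0.78  1.21  0.51  1.86 -0.93] F [ 0.4  0.1 -0.4] grip 0.0 op 33.5
rows 30 xyz [0.328 0.327 0.054] r [ 0.4   -0.403 -0.405] dworld [ 62.6 282.9  -5.1]
92 35 [-6. -3. -1.  2.  9.] (np.float64(-74.0), np.float64(73.0))
98 15 [ 7.  9. 27. 30. 31.] (np.float64(-55.0), np.float64(60.0))
104 27 [ 6. 27. 28. 30. 32.] (np.float64(-22.0), np.float64(61.0))
110 27 [ 7. 11. 27. 28. 30.] (np.float64(-56.0), np.float64(58.0))
116 23 [ 7.  8. 26. 27. 28.] (np.float64(-57.0), np.float64(59.0))
122 42 [ 1.  7.  8. 26. 28.] (np.float64(-56.0), np.float64(60.0))
128 63 [ 2.  4.  7. 25. 28.] (np.float64(-58.0), np.float64(61.0))
134 15 [ 6.  9. 25. 27. 28.] (np.float64(-21.0), np.float64(59.0))
140 93 [ 2.  7. 13. 23. 28.] (np.float64(-23.0), np.float64(26.0))
146 53 [ 3.  9. 18. 23. 29.] (np.float64(-23.0), np.float64(25.0))
152 0  
158 0
```

View pics/t4.png

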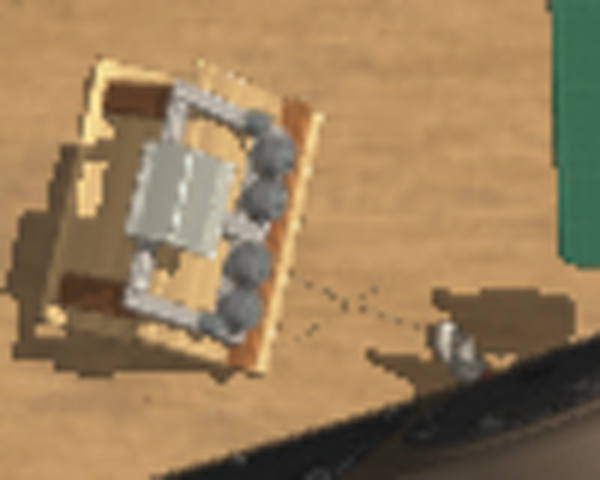

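The frame is seated: wheels at (250,230), end bar on the ledge, hook at (180,195) standing clear above the board. Next, swing round to the hook.

```bash
cat >> g.py <<'E'
def frac(R,f):
    R0=Ro.from_euler('xyz',state()["tcp_rot"]);return (R0*Ro.from_rotvec((R0.inv()*Ro.from_matrix(R)).as_rotvec()*f)).as_matrix()
E
python3 - <<'E'
from g import *
go([455,-380,300],frac(RH,.4),10)
print(hook(117),hook(200))
E
```

```text
t 12.1667 pos [ 439.9 -463.9  228.3] rot [-3.133 -0.865  1.343] q [-1.12  0.78  1.21  0.51  1.85 -0.93] F [ 0.3 -0.4 -0.4] grip 0.0 op 33.6
rows 10 xyz [ 0.445  0.092 -0.028] r [ 0.48  -0.483 -0.486] dworld [15.1 83.9 71.7]
[ 483.58902552 -265.08371174  122.2998    ] [ 495.1771668 -213.0064341  185.8778   ]
```

Call:
step_arm --plan '[{"x": 0.44,"y": 0.09,"z": -0.03,"rx": 0.48,"ry": -0.48,"rz": -0.48},{"x": 0.44,"y": 0.09,"z": -0.03,"rx": 0.48,"ry": -0.48,"rz": -0.48},{"x": 0.44,"y": 0.09,"z": -0.03,"rx": 0.48,"ry": -0.48,"rz": -0.48},{"x": 0.44,"y": 0.09,"z": -0.03,"rx": 0.48,"ry": -0.48,"rz": -0.48},{"x": 0.44,"y": 0.09,"z": -0.03,"rx": 0.48,"ry": -0.48,"rz": -0.48},{"x": 0.44,"y": 0.09,"z": -0.03,"rx": 0.48,"ry": -0.48,"rz": -0.48},{"x": 0.44,"y": 0.09,"z": -0.03,"rx": 0.48,"ry": -0.48,"rz": -0.48},{"x": 0.44,"y": 0.09,"z": -0.03,"rx": 0.48,"ry": -0.48,"rz": -0.48},{"x": 0.44,"y": 0.09,"z": -0.03,"rx": 0.48,"ry": -0.48,"rz": -0.48},{"x": 0.44,"y": 0.09,"z": -0.03,"rx": 0.48,"ry": -0.48,"rz": -0.48}]' --jaw -0.2

```text
t: 13.0
eef_pos: [455.6, -378.7, 298.4]
tcp_rot: [-3.021, -0.405, 1.973]
ft_force: [0.1, 0.3, -0.8]
opening: 0.603
grip_force: 0.0
```

Run:
```python
from g import *
go([480,-270,290],frac(RH,.5),10)
```

```text
t 13.0 pos [ 455.6 -378.7  298.4] rot [-3.021 -0.405  1.973] q [-0.82  0.56  1.27  0.02  1.73 -1.24] F [ 0.1  0.3 -0.8] grip 0.0 op 57.3
rows 10 xyz [0.288 0.348 0.04 ] r [ 0.359 -0.366 -0.363] dworld [ 24.4 108.7  -8.4]
```

Call:
step_arm --plan '[{"x": 0.29,"y": 0.35,"z": 0.04,"rx": 0.36,"ry": -0.37,"rz": -0.36},{"x": 0.29,"y": 0.35,"z": 0.04,"rx": 0.36,"ry": -0.37,"rz": -0.36},{"x": 0.29,"y": 0.35,"z": 0.04,"rx": 0.36,"ry": -0.37,"rz": -0.36},{"x": 0.29,"y": 0.35,"z": 0.04,"rx": 0.36,"ry": -0.37,"rz": -0.36},{"x": 0.29,"y": 0.35,"z": 0.04,"rx": 0.36,"ry": -0.37,"rz": -0.36},{"x": 0.29,"y": 0.35,"z": 0.04,"rx": 0.36,"ry": -0.37,"rz": -0.36},{"x": 0.29,"y": 0.35,"z": 0.04,"rx": 0.36,"ry": -0.37,"rz": -0.36},{"x": 0.29,"y": 0.35,"z": 0.04,"rx": 0.36,"ry": -0.37,"rz": -0.36},{"x": 0.29,"y": 0.35,"z": 0.04,"rx": 0.36,"ry": -0.37,"rz": -0.36},{"x": 0.29,"y": 0.35,"z": 0.04,"rx": 0.36,"ry": -0.37,"rz": -0.36}]'

```text
t: 13.83
eef_pos: [480.5, -269.4, 289.8]
tcp_rot: [-2.775, -0.13, 2.424]
ft_force: [0.4, -0.3, 0.5]
opening: 0.601
grip_force: 0.0
```

Run:
```python
from g import *
go(hook(230),RH,10)
go(hook(230),frac(RH,.5),10)
```

```text
t 13.8333 pos [ 480.5 -269.4  289.8] rot [-2.775 -0.13   2.424] q [-0.47  0.42  1.53 -0.33  1.42 -1.26] F [ 0.4 -0.3  0.5] grip 0.0 op 57.1
rows 10 xyz [0.065 0.426 0.139] r [ 0.357 -0.364 -0.367] dworld [ 18.9  75.2 -80.9]
t 13.8333 pos [ 480.5 -269.4  289.8] rot [-2.775 -0.13   2.424] q [-0.47  0.42  1.53 -0.33  1.42 -1.26] F [ 0.4 -0.3  0.5] grip 0.0 op 57.1
rows 10 xyz [0.083 0.404 0.179] r [ 0.178 -0.182 -0.183] dworld [ 18.9  75.2 -80.9]
```

Call:
step_arm --plan '[{"x": 0.06,"y": 0.43,"z": 0.14,"rx": 0.36,"ry": -0.36,"rz": -0.37},{"x": 0.06,"y": 0.43,"z": 0.14,"rx": 0.36,"ry": -0.36,"rz": -0.37},{"x": 0.06,"y": 0.43,"z": 0.14,"rx": 0.36,"ry": -0.36,"rz": -0.37},{"x": 0.06,"y": 0.43,"z": 0.14,"rx": 0.36,"ry": -0.36,"rz": -0.37},{"x": 0.06,"y": 0.43,"z": 0.14,"rx": 0.36,"ry": -0.36,"rz": -0.37},{"x": 0.06,"y": 0.43,"z": 0.14,"rx": 0.36,"ry": -0.36,"rz": -0.37},{"x": 0.06,"y": 0.43,"z": 0.14,"rx": 0.36,"ry": -0.36,"rz": -0.37},{"x": 0.06,"y": 0.43,"z": 0.14,"rx": 0.36,"ry": -0.36,"rz": -0.37},{"x": 0.06,"y": 0.43,"z": 0.14,"rx": 0.36,"ry": -0.36,"rz": -0.37},{"x": 0.06,"y": 0.43,"z": 0.14,"rx": 0.36,"ry": -0.36,"rz": -0.37}]'

```text
t: 14.67
eef_pos: [500.7, -194.1, 208.0]
tcp_rot: [-2.442, -0.006, 2.924]
ft_force: [1.2, -0.3, -0.3]
opening: 0.602
grip_force: 0.0
```

Run:
```python
from g import *
go(hook(160),RH,10)
go(hook(118),RH,10)
```

```text
t 14.6667 pos [ 500.7 -194.1  208. ] rot [-2.442 -0.006  2.924] q [-0.17  0.46  1.85 -0.82  1.07 -1.02] F [ 1.2 -0.3 -0.3] grip 0.0 op 57.2
rows 10 xyz [ 0.005 -0.003  0.278] r [-0.001 -0.004  0.005] dworld [-11.1 -44.  -52.8]
t 14.6667 pos [ 500.7 -194.1  208. ] rot [-2.442 -0.006  2.924] q [-0.17  0.46  1.85 -0.82  1.07 -1.02] F [ 1.2 -0.3 -0.3] grip 0.0 op 57.2
rows 10 xyz [ 0.004 -0.003  0.446] r [-0.001 -0.004  0.005] dworld [-17.  -70.4 -85. ]
```

Call:
step_arm --plan '[{"x": 0.01,"y": 0,"z": 0.45,"rx": 0,"ry": 0,"rz": 0},{"x": 0.01,"y": 0,"z": 0.45,"rx": 0,"ry": 0,"rz": 0},{"x": 0.01,"y": 0,"z": 0.45,"rx": 0,"ry": 0,"rz": 0},{"x": 0.01,"y": 0,"z": 0.45,"rx": 0,"ry": 0,"rz": 0},{"x": 0.01,"y": 0,"z": 0.45,"rx": 0,"ry": 0,"rz": 0},{"x": 0.01,"y": 0,"z": 0.45,"rx": 0,"ry": 0,"rz": 0},{"x": 0.01,"y": 0,"z": 0.45,"rx": 0,"ry": 0,"rz": 0},{"x": 0.01,"y": 0,"z": 0.45,"rx": 0,"ry": 0,"rz": 0},{"x": 0,"y": 0,"z": 0.4,"rx": 0,"ry": 0,"rz": 0.03},{"x": 0,"y": 0,"z": 0.4,"rx": 0,"ry": 0,"rz": 0}]'

```text
t: 15.5
eef_pos: [482.9, -264.2, 123.5]
tcp_rot: [-2.443, -0.004, 2.917]
ft_force: [0.2, -0.6, -0.3]
opening: 0.598
grip_force: 0.0
```

Run:
```python
from g import *
go(hook(118),RH,10)
s=state();print((s["eef_pos"]-seat)@fx,(s["eef_pos"]-seat)@fz)
d=grab();c=d["scene"]
u,v=map(int,proj(c,hook(130)));print(u,v)
cv2.imwrite('pics/s2.png',cv2.resize(c["image"][v-55:v+45,u-65:u+65],None,fx=6,fy=6,interpolation=cv2.INTER_CUBIC)[:,:,::-1])
```

```text
t 15.5 pos [ 482.9 -264.2  123.5] rot [-2.443 -0.004  2.917] q [-0.3   0.58  1.94 -1.    0.87 -0.89] F [ 0.2 -0.6 -0.3] grip 0.0 op 56.9
rows 10 xyz [-0.003  0.001  0.002] r [-0.    -0.006 -0.002] dworld [ 0.8 -0.3 -0.4]
118.3835977305226 13.724296810656078
396 168
```

View pics/s2.png

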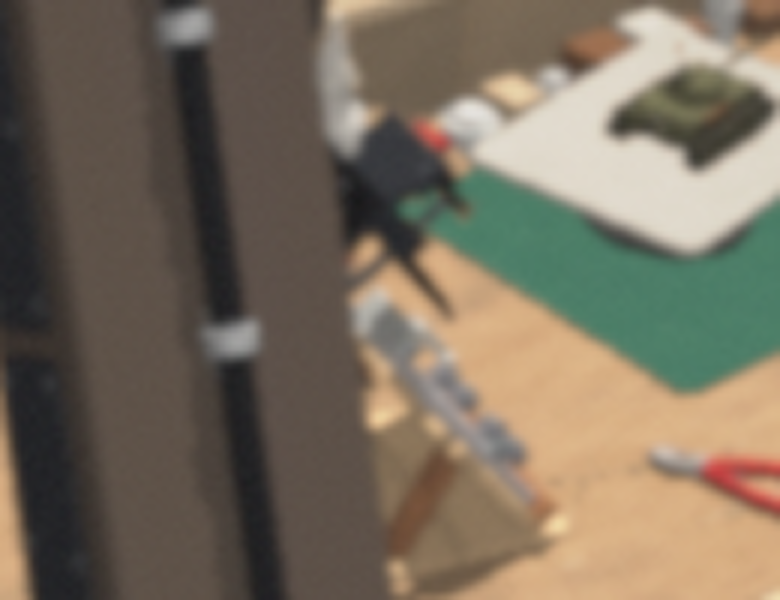

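The front finger (tip at about (445,310)) clears the hook's front, and the frame sits flat on the board. Closing.

Call:
step_arm --plan '[{"x": 0,"y": 0,"z": 0,"rx": 0,"ry": 0,"rz": 0},{"x": 0,"y": 0,"z": 0,"rx": 0,"ry": 0,"rz": 0},{"x": 0,"y": 0,"z": 0,"rx": 0,"ry": 0,"rz": 0},{"x": 0,"y": 0,"z": 0,"rx": 0,"ry": 0,"rz": 0},{"x": 0,"y": 0,"z": 0,"rx": 0,"ry": 0,"rz": 0},{"x": 0,"y": 0,"z": 0,"rx": 0,"ry": 0,"rz": 0},{"x": 0,"y": 0,"z": 0,"rx": 0,"ry": 0,"rz": 0},{"x": 0,"y": 0,"z": 0,"rx": 0,"ry": 0,"rz": 0},{"x": 0,"y": 0,"z": 0,"rx": 0,"ry": 0,"rz": 0},{"x": 0,"y": 0,"z": 0,"rx": 0,"ry": 0,"rz": 0}]' --jaw 1

```text
t: 16.43
eef_pos: [483.4, -263.1, 124.5]
tcp_rot: [-2.444, -0.003, 2.918]
ft_force: [0.3, 5.6, 3.2]
opening: 0.28
grip_force: 30.0
```

Call:
step_arm --plan '[{"x": 0,"y": -0.05,"z": -0.2,"rx": 0,"ry": 0,"rz": 0},{"x": 0,"y": -0.1,"z": -0.3,"rx": 0,"ry": 0,"rz": 0},{"x": 0,"y": -0.15,"z": -0.4,"rx": 0,"ry": 0,"rz": 0},{"x": 0,"y": -0.2,"z": -0.4,"rx": 0,"ry": 0,"rz": 0},{"x": 0,"y": -0.2,"z": -0.5,"rx": 0,"ry": 0,"rz": 0},{"x": 0,"y": -0.2,"z": -0.5,"rx": 0,"ry": 0,"rz": 0},{"x": 0,"y": -0.2,"z": -0.5,"rx": 0,"ry": 0,"rz": 0},{"x": 0,"y": -0.2,"z": -0.5,"rx": 0,"ry": 0,"rz": 0},{"x": 0,"y": -0.2,"z": -0.5,"rx": 0,"ry": 0,"rz": 0},{"x": 0,"y": -0.2,"z": -0.5,"rx": 0,"ry": 0,"rz": 0}]'

```text
t: 17.27
eef_pos: [491.7, -227.4, 235.5]
tcp_rot: [-2.443, -0.003, 2.918]
ft_force: [-0.0, 0.2, -3.6]
opening: 0.279
grip_force: 30.0
```

```bash
cat >> g.py <<'E'
# hang: frame z = -bar_x ; tool y=-fz => tool y=+bar_x ; tool z down ; tool x = y cross z
by=np.array([.2018,.9794,0]);bx=np.array([by[1],-by[0],0])
HH=sw(np.cross(bx,-U),-U)
E
python3 - <<'E'
from g import *
print(Ro.from_matrix(HH).as_euler('xyz'))
go([480,-200,320],HH,20)
# wet frame & bar cloud (initial pic)
c=pickle.load(open('cam.pkl','rb'))["top"]
E
sed -i 's/cam.pkl/cam2.pkl/' m2.py; tail -3 m1.py >/dev/null
```

```text
[3.14159265 0.         1.36759554]
t 17.2667 pos [ 491.7 -227.4  235.5] rot [-2.443 -0.003  2.918] q [-0.23  0.41  1.83 -0.82  1.07 -1.1 ] F [-0.   0.2 -3.6] grip 30.0 op 26.5
rows 20 xyz [ 0.031 -0.051 -0.17 ] r [-0.277  0.268  0.741] dworld [-11.7  27.4  84.5]
```

Call:
step_arm --plan '[{"x": 0.03,"y": -0.05,"z": -0.17,"rx": -0.28,"ry": 0.27,"rz": 0.74},{"x": 0.03,"y": -0.05,"z": -0.17,"rx": -0.28,"ry": 0.27,"rz": 0.74},{"x": 0.03,"y": -0.05,"z": -0.17,"rx": -0.28,"ry": 0.27,"rz": 0.74},{"x": 0.03,"y": -0.05,"z": -0.17,"rx": -0.28,"ry": 0.27,"rz": 0.74},{"x": 0.03,"y": -0.05,"z": -0.17,"rx": -0.28,"ry": 0.27,"rz": 0.74},{"x": 0.03,"y": -0.05,"z": -0.17,"rx": -0.28,"ry": 0.27,"rz": 0.74},{"x": 0.03,"y": -0.05,"z": -0.17,"rx": -0.28,"ry": 0.27,"rz": 0.74},{"x": 0.03,"y": -0.05,"z": -0.17,"rx": -0.28,"ry": 0.27,"rz": 0.74},{"x": 0.03,"y": -0.05,"z": -0.17,"rx": -0.28,"ry": 0.27,"rz": 0.74},{"x": 0.03,"y": -0.05,"z": -0.17,"rx": -0.28,"ry": 0.27,"rz": 0.74}]'

```text
t: 18.1
eef_pos: [488.1, -211.3, 276.7]
tcp_rot: [-2.796, 0.138, 2.14]
ft_force: [-0.4, 0.6, -3.2]
opening: 0.282
grip_force: 30.0
```

Call:
step_arm --plan '[{"x": 0.03,"y": -0.05,"z": -0.17,"rx": -0.28,"ry": 0.27,"rz": 0.74},{"x": 0.03,"y": -0.05,"z": -0.17,"rx": -0.28,"ry": 0.27,"rz": 0.74},{"x": 0.03,"y": -0.05,"z": -0.17,"rx": -0.28,"ry": 0.27,"rz": 0.74},{"x": 0.03,"y": -0.05,"z": -0.17,"rx": -0.28,"ry": 0.27,"rz": 0.74},{"x": 0.03,"y": -0.05,"z": -0.17,"rx": -0.28,"ry": 0.27,"rz": 0.74},{"x": 0.03,"y": -0.05,"z": -0.17,"rx": -0.28,"ry": 0.27,"rz": 0.74},{"x": 0.03,"y": -0.05,"z": -0.17,"rx": -0.28,"ry": 0.27,"rz": 0.74},{"x": 0.03,"y": -0.05,"z": -0.17,"rx": -0.28,"ry": 0.27,"rz": 0.74},{"x": 0.03,"y": -0.05,"z": -0.17,"rx": -0.28,"ry": 0.27,"rz": 0.74},{"x": 0.03,"y": -0.05,"z": -0.17,"rx": -0.28,"ry": 0.27,"rz": 0.74}]'

```text
t: 18.93
eef_pos: [480.5, -200.3, 319.6]
tcp_rot: [3.138, -0.008, 1.367]
ft_force: [-0.2, 0.5, -1.9]
opening: 0.281
grip_force: 30.0
```

Run:
```python
from g import *
d=grab();c=d["top"];P=pts(c)
M=np.zeros((400,640),bool);M[150:260,165:300]=1
Q=P[M];l=np.array([454.65,333.77])
o=(Q[:,:2]-l)@bx[:2];a=(Q[:,:2]-l)@by[:2]
k=(Q[:,2]>164)&(Q[:,2]<178)&(abs(o)<15)
for lo in range(-190,190,20):
    s=k&(a>=lo)&(a<lo+20);print(lo,s.sum(),o[s].mean().round(1) if s.sum() else '',Q[s,2].mean().round(1) if s.sum() else '')
w=(abs(o)<60)&(Q[:,2]>40)&(Q[:,2]<155);print('mid-height pts a,o,z');i=np.flatnonzero(w);print(np.stack([a[i],o[i],Q[i,2]],1)[::max(1,len(i)//30)].round())
x=c["image"][M];hs=cv2.cvtColor(c["image"],cv2.COLOR_RGB2HSV)[M]
g=(hs[:,0]>40)&(hs[:,0]<90)&(hs[:,1]>90)&(abs(o)<60);print('green',a[g].min(),a[g].max())
print('posts: dark pts',np.sort(a[(hs[:,2]<70)&(abs(o)<14)&(Q[:,2]>100)]).round()[[0,5,10,-10,-5,-1]])
c=d["scene"];P2=pts(c);Q2=P2.reshape(-1,3);hs2=cv2.cvtColor(c["image"],cv2.COLOR_RGB2HSV).reshape(-1,3)
a2=(Q2[:,:2]-l)@by[:2];o2=(Q2[:,:2]-l)@bx[:2];k=(abs(o2)<40)&(abs(a2)<200)&(Q2[:,2]>30)&(Q2[:,2]<190)
for lo in range(-200,200,10):
    s=k&(a2>=lo)&(a2<lo+10);print(lo,s.sum(),np.percentile(Q2[s,2],[0,50,100]).round() if s.sum() else '',np.percentile(o2[s],[2,50,98]).round() if s.sum() else '')
bp=[439.9,262,0]
go(np.array([bp[0],bp[1],330])+40*bx,HH,20)
```

```text
-190 10 0.3 170.4
-170 34 0.4 171.8
-150 29 0.1 169.9
-130 26 -0.2 169.9
-110 28 0.0 170.1
-90 25 -0.1 169.9
-70 26 -0.1 169.9
-50 29 -0.5 169.3
-30 26 -0.3 170.7
-10 30 -0.5 170.0
10 28 -0.7 171.1
30 25 -0.1 169.8
50 39 -0.0 171.2
70 61 0.7 174.1
90 54 1.6 174.6
110 32 0.5 171.8
130 29 -0.6 170.2
150 28 -0.5 171.1
170 0  
mid-height pts a,o,z
[[ 171.    3.   93.]
 [ 151.  -11.   83.]
 [ 144.  -12.   84.]
 [  42.    5.  154.]
 [  30.    9.  133.]
 [  30.    6.  127.]
 [  30.    7.   86.]
 [ 107.  -15.  143.]
 [  29.    5.   60.]
 [ 108.  -18.  136.]
 [  98.  -16.  142.]
 [  79.  -10.   68.]
 [  93.  -18.  136.]
 [  83.  -16.  140.]
 [  67.  -12.  147.]
 [  75.  -12.   68.]
 [  66.  -10.   66.]
 [  80.  -18.  138.]
 [  70.  -16.  143.]
 [  75.  -15.   65.]
 [  65.  -13.   68.]
 [  52.  -10.   71.]
 [  68.  -18.  139.]
 [  67.  -17.   56.]
 [  52.  -14.   68.]
 [  44.  -12.   61.]
 [  53.  -17.   59.]
 [  42.  -14.   69.]
 [-171.    5.   83.]
 [-173.   -1.   92.]]
green -268.9723145099827 78.35148180197476
posts: dark pts [-175. -172. -170.  160.  164.  166.]
-200 0  
-190 0  
-180 22 
[... 981 characters left out ...]
] [-20. -14.  10.]
80 112 [ 32. 141. 179.] [-20.  -6.   9.]
90 119 [ 32. 137. 182.] [-20.  -3.   9.]
100 96 [ 33. 149. 178.] [-20. -14.  11.]
110 74 [ 33. 145. 179.] [-20. -13.   7.]
120 43 [ 32.  64. 173.] [-19.  -6.   4.]
130 48 [ 32.  68. 172.] [-20. -10.   4.]
140 117 [ 30. 102. 174.] [-15.  -0.   6.]
150 28 [ 39. 164. 174.] [-9. -4.  7.]
160 63 [ 36. 141. 177.] [-11.  -6.   1.]
170 119 [ 31. 112. 176.] [-11.  -7.  -1.]
180 3 [154. 167. 169.] [-3. -2. -2.]
190 0  
t 19.0333 pos [ 480.1 -200.7  320.1] rot [ 3.138 -0.007  1.368] q [-0.53  0.24  1.66  0.01  1.24 -0.33] F [ 0.  -0.1 -2.1] grip 30.0 op 26.9
rows 20 xyz [ 0.89  -0.185 -0.017] r [ 0.002 -0.003  0.   ] dworld [ -1.  454.7   9.9]
```

Call:
step_arm --plan '[{"x": 0.6,"y": -0.18,"z": -0.05,"rx": 0,"ry": 0,"rz": 0},{"x": 0.89,"y": -0.18,"z": -0.05,"rx": 0,"ry": 0,"rz": 0},{"x": 0.89,"y": -0.18,"z": -0.05,"rx": 0,"ry": 0,"rz": 0},{"x": 0.89,"y": -0.18,"z": -0.05,"rx": 0,"ry": 0,"rz": 0},{"x": 0.89,"y": -0.18,"z": -0.05,"rx": 0,"ry": 0,"rz": 0},{"x": 0.89,"y": -0.18,"z": -0.05,"rx": 0,"ry": 0,"rz": 0},{"x": 0.89,"y": -0.18,"z": -0.05,"rx": 0,"ry": 0,"rz": 0},{"x": 0.89,"y": -0.18,"z": -0.05,"rx": 0,"ry": 0,"rz": 0},{"x": 0.89,"y": -0.18,"z": -0.05,"rx": 0,"ry": 0,"rz": 0},{"x": 0.89,"y": -0.18,"z": -0.05,"rx": 0,"ry": 0,"rz": 0}]'

```text
t: 19.87
eef_pos: [479.2, 20.5, 332.7]
tcp_rot: [3.141, -0.005, 1.373]
ft_force: [0.3, -0.8, -1.6]
opening: 0.284
grip_force: 30.0
```

Call:
step_arm --plan '[{"x": 0.89,"y": -0.18,"z": 0,"rx": 0,"ry": 0,"rz": 0},{"x": 0.89,"y": -0.18,"z": 0,"rx": 0,"ry": 0,"rz": 0},{"x": 0.89,"y": -0.18,"z": 0,"rx": 0,"ry": 0,"rz": 0},{"x": 0.89,"y": -0.18,"z": 0,"rx": 0,"ry": 0,"rz": 0},{"x": 0.89,"y": -0.18,"z": 0,"rx": 0,"ry": 0,"rz": 0},{"x": 0.89,"y": -0.18,"z": 0,"rx": 0,"ry": 0,"rz": 0},{"x": 0.89,"y": -0.18,"z": 0,"rx": 0,"ry": 0,"rz": 0},{"x": 0.89,"y": -0.18,"z": 0,"rx": 0,"ry": 0,"rz": 0},{"x": 0.8,"y": -0.18,"z": 0,"rx": 0,"ry": 0,"rz": 0},{"x": 0.4,"y": -0.18,"z": 0,"rx": 0,"ry": 0,"rz": 0}]'

```text
t: 20.7
eef_pos: [476.8, 233.9, 333.7]
tcp_rot: [3.14, -0.006, 1.374]
ft_force: [-0.7, -0.4, -1.6]
opening: 0.28
grip_force: 30.0
```

```bash
cat >> g.py <<'E'
bp=np.array([440.1,263.3,0])
E
python3 - <<'E'
from g import *
go(bp+40*bx+[0,0,197],HH,10)
d=grab()
for n in d:
    c=d[n];P=pts(c).reshape(-1,3);q=P-state()["eef_pos"];o=q@bx;a=q@by
    k=(abs(a)<70)&(abs(o)<40)&(q[:,2]<35)&(q[:,2]>-135)
    print(n)
    for lo in range(-135,35,15):
        s=k&(q[:,2]>=lo)&(q[:,2]<lo+15)
        if s.sum(): print(lo,s.sum(),'o',np.percentile(o[s],[2,25,50,75,98]).round(1),'a',np.percentile(a[s],[0,100]).round(1))
c=d["scene"];u,v=map(int,proj(c,state()["eef_pos"]));print(u,v)
E
```

```text
t 20.7 pos [476.8 233.9 333.7] rot [ 3.14  -0.006  1.374] q [0.33 0.25 1.61 0.   1.27 0.53] F [-0.7 -0.4 -1.6] grip 30.0 op 26.6
rows 10 xyz [ 0.084 -0.008  0.547] r [ 0.001 -0.006  0.006] dworld [   2.5   21.3 -136.7]
scene
-120 88 o [ 2.   4.9  6.2  7.5 11.5] a [-59.4  59.7]
-105 105 o [-13.6 -10.   -7.8   5.1  10. ] a [-60.  59.]
-90 182 o [-13.1  -8.9  -3.9   4.9  11.1] a [-59.4  59.7]
-75 52 o [-7.9 -4.7  2.5  5.5 10.2] a [-60.7  60.5]
-60 58 o [-6.1  3.   5.   6.9  8.8] a [-59.2  59.5]
-45 48 o [1.5 3.9 6.  7.1 8.4] a [-59.9  59.8]
-30 36 o [-16.6   3.3   4.9   6.3   8.3] a [-60.8  59.9]
-15 118 o [-21.4 -17.2 -14.7   1.4   9.2] a [-58.1  59.4]
0 175 o [-20.8 -14.7   3.2   5.7  11.5] a [-60.   59.5]
15 98 o [-25.4 -22.  -14.2 -10.6   9.4] a [-24.9  24.7]
30 12 o [-24.9 -24.3 -23.7 -22.7 -18.9] a [-9.9 11.1]
top
-120 2 o [5.7 5.7 5.8 5.8 5.8] a [-59.7 -33.9]
-105 5 o [ 4.   4.6  5.   8.4 10.8] a [-60.  -42.4]
-90 18 o [-9.9 -6.5 -2.4  0.4  6. ] a [-59.8 -38.6]
-75 19 o [-8.1 -4.8 -2.4  1.2  7.8] a [-60.8 -49.7]
-60 2 o [0.7 0.9 1.  1.2 1.3] a [-60.1 -57.7]
-45 4 o [ 4.6  5.9  7.6  9.5 11.2] a [-60.4 -53.3]
-30 1 o [5.5 5.5 5.5 5.5 5.5] a [-60. -60.]
-15 2 o [ 8.   8.5  9.1  9.7 10.3] a [-60.2 -60.1]
0 19 o [ 4.7  6.8  8.9 10.5 12. ] a [-60.1 -46. ]
273 166
```

Call:
step_arm --plan '[{"x": 0.2,"y": 0,"z": 0.3,"rx": 0,"ry": 0,"rz": 0.06},{"x": 0.2,"y": 0,"z": 0.56,"rx": 0,"ry": -0.06,"rz": 0},{"x": 0.2,"y": 0,"z": 0.6,"rx": 0,"ry": 0,"rz": 0},{"x": 0.2,"y": 0,"z": 0.6,"rx": 0,"ry": 0,"rz": 0},{"x": 0.06,"y": 0,"z": 0.6,"rx": 0,"ry": 0,"rz": 0},{"x": 0,"y": 0,"z": 0.6,"rx": 0,"ry": 0,"rz": 0},{"x": 0,"y": 0,"z": 0.6,"rx": 0,"ry": 0,"rz": 0},{"x": 0,"y": 0,"z": 0.6,"rx": 0,"ry": 0,"rz": 0},{"x": 0,"y": 0,"z": 0.6,"rx": 0,"ry": 0,"rz": 0},{"x": 0,"y": 0,"z": 0.4,"rx": 0,"ry": 0,"rz": 0}]'

```text
t: 21.63
eef_pos: [481.4, 252.1, 195.7]
tcp_rot: [3.141, 0.001, 1.363]
ft_force: [-0.3, 0.3, -1.4]
opening: 0.284
grip_force: 30.0
```

Run:
```python
from g import *
go(bp+2.5*bx+[0,0,197],HH,10)
d=grab();c=d["scene"];P=pts(c).reshape(-1,3);p=state()["eef_pos"];q=P-p;o=q@bx;a=q@by
k=(abs(a)<26)&(abs(o)<40)&(q[:,2]>-30)&(q[:,2]<30)
print('hook low end',[(round(z),np.percentile(o[k&(abs(q[:,2]-z)<2)],[5,50,95]).round(1)) for z in (-20,-16,-12,-8,0,20) if (k&(abs(q[:,2]-z)<2)).sum()])
r=P-bp;ob=r@bx;ab=r@by
for lo in range(-120,70,20):
    s=(abs(ob)<12)&(ab>=lo)&(ab<lo+20)&(r[:,2]>155)&(r[:,2]<182)
    if s.sum():print(lo,s.sum(),'o',np.percentile(ob[s],[5,50,95]).round(1),'z',np.percentile(r[s,2],[5,50,95]).round(1))
u,v=map(int,proj(c,p+[0,0,-40]));cv2.imwrite('pics/s3.png',cv2.resize(c["image"][v-50:v+50,u-65:u+65],None,fx=6,fy=6,interpolation=cv2.INTER_CUBIC)[:,:,::-1])
```

```text
t 21.6333 pos [481.4 252.1 195.7] rot [3.141e+00 1.000e-03 1.363e+00] q [ 0.36  0.4   1.78 -0.    0.96  0.57] F [-0.3  0.3 -1.4] grip 30.0 op 26.9
rows 10 xyz [ 0.01  -0.161 -0.005] r [ 0.     0.001 -0.005] dworld [-38.9  10.7   1.3]
hook low end [(-16, array([-19.2, -17.2, -15.4])), (-12, array([-20.5, -16.7, -12.8])), (-8, array([-20.7, -16.3, -11.8])), (0, array([-19.3, -14.4, -12.7])), (20, array([-23.3, -18.5,  -8.5]))]
-120 1 o [-1.9 -1.9 -1.9] z [173. 173. 173.]
-100 41 o [-8.7 -4.5  1.7] z [157.4 168.8 175.8]
-80 27 o [-6.9 -2.8  2.8] z [163.4 168.7 172.6]
-60 23 o [-7.4 -3.8  1.2] z [166.1 169.6 172.8]
-40 27 o [-8.3 -3.9  3. ] z [164.7 169.6 173.6]
-20 28 o [-8.7 -4.   1.9] z [162.4 168.6 173.4]
0 26 o [-7.6 -4.9  2.5] z [165.  169.8 174. ]
20 27 o [-8.1 -5.1  1.7] z [165.2 170.4 172.5]
40 28 o [-7.1 -4.6  1.1] z [162.7 168.7 174. ]
60 28 o [-7.9 -5.2  1.9] z [164.  170.1 174.2]
```

View pics/s3.png

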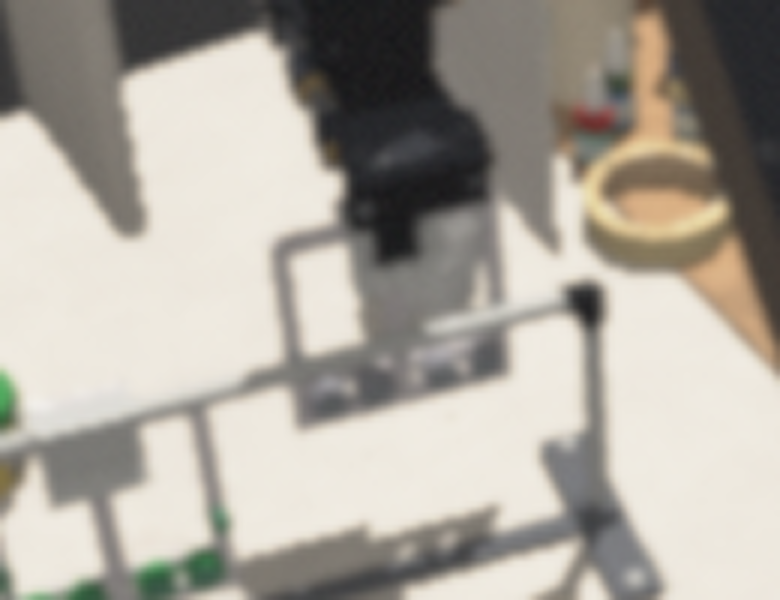

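The frame (390,320) is upright just behind the bar with its leg end above bar height; the wet frame's nearest edge is at about (205,440), well clear. Now bring the hook over the bar.

Call:
step_arm --plan '[{"x": 0,"y": -0.1,"z": -0.06,"rx": 0,"ry": 0,"rz": 0},{"x": 0,"y": -0.2,"z": -0.05,"rx": 0,"ry": 0,"rz": 0},{"x": 0,"y": -0.2,"z": 0,"rx": 0,"ry": 0,"rz": 0},{"x": 0,"y": -0.2,"z": 0,"rx": 0,"ry": 0,"rz": 0},{"x": 0,"y": -0.2,"z": 0,"rx": 0,"ry": 0,"rz": 0},{"x": 0,"y": -0.2,"z": 0,"rx": 0,"ry": 0,"rz": 0},{"x": 0,"y": -0.2,"z": 0,"rx": 0,"ry": 0,"rz": 0},{"x": 0,"y": -0.16,"z": 0,"rx": 0,"ry": 0,"rz": 0},{"x": 0,"y": -0.1,"z": 0,"rx": 0,"ry": 0,"rz": 0},{"x": 0,"y": -0.05,"z": 0,"rx": 0,"ry": 0,"rz": -0.05}]'

```text
t: 22.57
eef_pos: [442.0, 261.5, 200.0]
tcp_rot: [3.14, -0.001, 1.369]
ft_force: [0.5, -0.5, -1.1]
opening: 0.284
grip_force: 30.0
```

Run:
```python
from g import *
go(bp+2.5*bx+[0,0,149],HH,10)
d=grab();P=pts(d["top"]).reshape(-1,3)-bp;ob=P@bx;ab=P@by
for lo in range(-85,45,15):
    s=(abs(ob)<14)&(ab>=lo)&(ab<lo+15)&(P[:,2]>160)&(P[:,2]<180)
    if s.sum():print(lo,s.sum(),ob[s].mean().round(1))
P=pts(d["scene"]).reshape(-1,3)-bp;ob=P@bx;ab=P@by
for lo in range(140,240,8):
    s=(abs(ob)<35)&(abs(ab)<26)&(P[:,2]>=lo)&(P[:,2]<lo+8)
    if s.sum():print(lo,s.sum(),np.percentile(ob[s],[5,50,95]).round(1))
```

```text
t 22.5667 pos [442.  261.5 200. ] rot [ 3.140e+00 -1.000e-03  1.369e+00] q [ 0.41  0.35  1.85 -0.    0.94  0.61] F [ 0.5 -0.5 -1.1] grip 30.0 op 27.0
rows 10 xyz [0.005 0.001 0.204] r [ 0.002 -0.001  0.001] dworld [  0.6   1.3 -51. ]
-85 23 0.1
-70 22 0.6
-55 17 0.1
140 7 [7.2 7.6 9. ]
148 3 [5.2 6.1 6.9]
156 4 [-5.  -4.1 -1.8]
164 43 [-8.  -5.3 -0.6]
172 6 [-6.7 -4.8 -3.4]
180 20 [-16.4 -14.7 -13.2]
188 46 [-17.7 -13.7  -9.7]
196 23 [-16.2 -12.8  -9.1]
204 36 [-18.7 -14.7   8.4]
212 31 [-20.2 -14.    7.1]
220 23 [-22.5 -19.6   9. ]
228 3 [-3.3  0.4  6.3]
```

Call:
step_arm --plan '[{"x": 0,"y": 0,"z": 0.1,"rx": 0,"ry": 0,"rz": 0},{"x": 0,"y": 0,"z": 0.16,"rx": 0,"ry": 0,"rz": 0},{"x": 0,"y": 0,"z": 0.18,"rx": 0,"ry": 0,"rz": 0},{"x": 0,"y": 0,"z": 0.18,"rx": 0,"ry": 0,"rz": 0},{"x": 0,"y": 0,"z": 0.18,"rx": 0,"ry": 0,"rz": 0},{"x": 0,"y": 0,"z": 0.18,"rx": 0,"ry": 0,"rz": 0},{"x": 0,"y": 0,"z": 0.18,"rx": 0,"ry": 0,"rz": 0},{"x": 0,"y": 0,"z": 0.18,"rx": 0,"ry": 0,"rz": 0},{"x": 0,"y": 0,"z": 0.18,"rx": 0,"ry": 0,"rz": 0},{"x": 0,"y": 0,"z": 0.18,"rx": 0,"ry": 0,"rz": 0}]'

```text
t: 23.5
eef_pos: [442.4, 261.4, 157.0]
tcp_rot: [3.14, -0.001, 1.368]
ft_force: [0.1, 0.9, -1.7]
opening: 0.279
grip_force: 30.0
```

Call:
step_arm --plan '[{"x": 0,"y": 0,"z": 0.06,"rx": 0,"ry": 0,"rz": 0},{"x": 0,"y": 0,"z": 0.06,"rx": 0,"ry": 0,"rz": 0},{"x": 0,"y": 0,"z": 0.06,"rx": 0,"ry": 0,"rz": 0},{"x": 0,"y": 0,"z": 0.04,"rx": 0,"ry": 0,"rz": 0},{"x": 0,"y": 0,"z": 0.04,"rx": 0,"ry": 0,"rz": 0},{"x": 0,"y": 0,"z": 0,"rx": 0,"ry": 0,"rz": 0},{"x": 0,"y": 0,"z": 0,"rx": 0,"ry": 0,"rz": 0},{"x": 0,"y": 0,"z": 0,"rx": 0,"ry": 0,"rz": 0},{"x": 0,"y": 0,"z": 0,"rx": 0,"ry": 0,"rz": 0},{"x": 0,"y": 0,"z": 0,"rx": 0,"ry": 0,"rz": 0}]'

```text
t: 24.33
eef_pos: [442.5, 261.4, 151.1]
tcp_rot: [3.14, -0.001, 1.368]
ft_force: [0.3, 0.1, -2.2]
opening: 0.285
grip_force: 30.0
```

Call:
step_arm --plan '[{"x": 0,"y": 0,"z": 0.03,"rx": 0,"ry": 0,"rz": 0},{"x": 0,"y": 0,"z": 0.03,"rx": 0,"ry": 0,"rz": 0},{"x": 0,"y": 0,"z": 0.03,"rx": 0,"ry": 0,"rz": 0},{"x": 0,"y": 0,"z": 0.03,"rx": 0,"ry": 0,"rz": 0},{"x": 0,"y": 0,"z": 0,"rx": 0,"ry": 0,"rz": 0},{"x": 0,"y": 0,"z": 0,"rx": 0,"ry": 0,"rz": 0},{"x": 0,"y": 0,"z": 0,"rx": 0,"ry": 0,"rz": 0},{"x": 0,"y": 0,"z": 0,"rx": 0,"ry": 0,"rz": 0},{"x": 0,"y": 0,"z": 0,"rx": 0,"ry": 0,"rz": 0},{"x": 0,"y": 0,"z": 0,"rx": 0,"ry": 0,"rz": 0}]'

```text
t: 25.17
eef_pos: [442.5, 261.4, 149.0]
tcp_rot: [3.139, -0.001, 1.368]
ft_force: [-3.6, -2.0, 11.3]
opening: 0.282
grip_force: 30.0
```

Firm contact at the expected height. Opening, waiting, then straight up.

Call:
step_arm --plan '[{"x": 0,"y": 0,"z": 0,"rx": 0,"ry": 0,"rz": 0},{"x": 0,"y": 0,"z": 0,"rx": 0,"ry": 0,"rz": 0},{"x": 0,"y": 0,"z": 0,"rx": 0,"ry": 0,"rz": 0},{"x": 0,"y": 0,"z": 0,"rx": 0,"ry": 0,"rz": 0},{"x": 0,"y": 0,"z": 0,"rx": 0,"ry": 0,"rz": 0},{"x": 0,"y": 0,"z": 0,"rx": 0,"ry": 0,"rz": 0},{"x": 0,"y": 0,"z": 0,"rx": 0,"ry": 0,"rz": 0},{"x": 0,"y": 0,"z": 0,"rx": 0,"ry": 0,"rz": 0},{"x": 0,"y": 0,"z": 0,"rx": 0,"ry": 0,"rz": 0},{"x": 0,"y": 0,"z": 0,"rx": 0,"ry": 0,"rz": 0}]' --jaw -0.2

```text
t: 26.0
eef_pos: [442.4, 261.4, 148.0]
tcp_rot: [3.14, -0.001, 1.368]
ft_force: [-0.4, 0.6, 0.3]
opening: 0.599
grip_force: 0.0
```

Call:
step_arm --plan '[{"x": 0,"y": 0,"z": -0.1,"rx": 0,"ry": 0,"rz": 0},{"x": 0,"y": 0,"z": -0.2,"rx": 0,"ry": 0,"rz": 0},{"x": 0,"y": 0,"z": -0.3,"rx": 0,"ry": 0,"rz": 0},{"x": 0,"y": 0,"z": -0.4,"rx": 0,"ry": 0,"rz": 0},{"x": 0,"y": 0,"z": -0.6,"rx": 0,"ry": 0,"rz": 0},{"x": 0,"y": 0,"z": -0.8,"rx": 0,"ry": 0,"rz": 0},{"x": 0,"y": 0,"z": -1,"rx": 0,"ry": 0,"rz": 0},{"x": 0,"y": 0,"z": -1,"rx": 0,"ry": 0,"rz": 0},{"x": 0,"y": 0,"z": -1,"rx": 0,"ry": 0,"rz": 0},{"x": 0,"y": 0,"z": -1,"rx": 0,"ry": 0,"rz": 0}]'

```text
t: 26.83
eef_pos: [441.8, 261.3, 310.4]
tcp_rot: [3.139, -0.001, 1.368]
ft_force: [0.9, 0.4, -0.4]
opening: 0.599
grip_force: 0.0
```

Call:
step_arm --plan '[{"x": 0,"y": 0,"z": -0.5,"rx": 0,"ry": 0,"rz": 0},{"x": 0,"y": 0,"z": 0,"rx": 0,"ry": 0,"rz": 0},{"x": 0,"y": 0,"z": 0,"rx": 0,"ry": 0,"rz": 0},{"x": 0,"y": 0,"z": 0,"rx": 0,"ry": 0,"rz": 0},{"x": 0,"y": 0,"z": 0,"rx": 0,"ry": 0,"rz": 0},{"x": 0,"y": 0,"z": 0,"rx": 0,"ry": 0,"rz": 0},{"x": 0,"y": 0,"z": 0,"rx": 0,"ry": 0,"rz": 0},{"x": 0,"y": 0,"z": 0,"rx": 0,"ry": 0,"rz": 0},{"x": 0,"y": 0,"z": 0,"rx": 0,"ry": 0,"rz": 0},{"x": 0,"y": 0,"z": 0,"rx": 0,"ry": 0,"rz": 0}]'

```text
t: 27.67
eef_pos: [442.1, 261.3, 320.3]
tcp_rot: [3.14, -0.0, 1.368]
ft_force: [0.9, -0.2, 0.1]
opening: 0.597
grip_force: 0.0
```

```bash
cat > ck.py <<'E'
from g import *
d=grab();c=d["scene"];Q=pts(c).reshape(-1,3)-bp;ob=Q@bx;ab=Q@by
print(state()["t"])
for lo in range(25,186,16):
    for nm,c0 in(("ours",0),("wet",162)):
        s=(abs(ob)<45)&(abs(ab-c0)<64)&(Q[:,2]>=lo)&(Q[:,2]<lo+16)
        if s.sum():print(lo,nm,s.sum(),'o',np.percentile(ob[s],[5,50,95]).round(1),'a',(ab[s]-c0).min().round(1),(ab[s]-c0).max().round(1))
u,v=map(int,proj(c,bp+[0,0,110]));cv2.imwrite('pics/s4.png',cv2.resize(c["image"][v-50:v+50,u-75:u+55],None,fx=6,fy=6,interpolation=cv2.INTER_CUBIC)[:,:,::-1])
E
python3 ck.py
```

```text
27.7667
25 ours 59 o [-5.6 -2.5  1.6] a -62.2 56.5
25 wet 59 o [-5.2 -2.9  0.7] a -56.8 60.1
41 ours 69 o [-17.7  -4.4   4.1] a -62.4 56.5
41 wet 84 o [-18.5  -4.1   1. ] a -59.1 60.7
57 ours 195 o [-18.9 -10.6   3.1] a -61.0 57.7
57 wet 210 o [-18.8 -11.    4.2] a -57.9 60.7
73 ours 44 o [-12.6  -2.5   6.1] a -63.1 57.4
73 wet 47 o [-13.   -2.7   3.3] a -59.5 61.7
89 ours 54 o [-11.1   0.6   5.1] a -63.3 56.9
89 wet 57 o [-10.2   0.9   4.9] a -58.7 60.4
105 ours 38 o [-1.   2.2  7.7] a -61.4 57.0
105 wet 32 o [-0.3  2.   5.1] a -59.1 60.3
121 ours 42 o [-19.3   3.3   7.4] a -63.0 56.6
121 wet 46 o [-19.2   2.7   7. ] a -58.0 60.9
137 ours 110 o [-19.2 -13.8   6.6] a -61.2 57.4
137 wet 126 o [-19.2 -14.8   6.1] a -58.8 60.7
153 ours 120 o [-15.1 -10.3   0.8] a -63.8 62.8
153 wet 126 o [-16.2 -11.7  -2.8] a -62.7 63.5
169 ours 184 o [-13.9  -2.8  11.8] a -62.6 63.5
169 wet 198 o [-14.8  -4.2  10. ] a -63.6 62.3
```

View pics/s4.png

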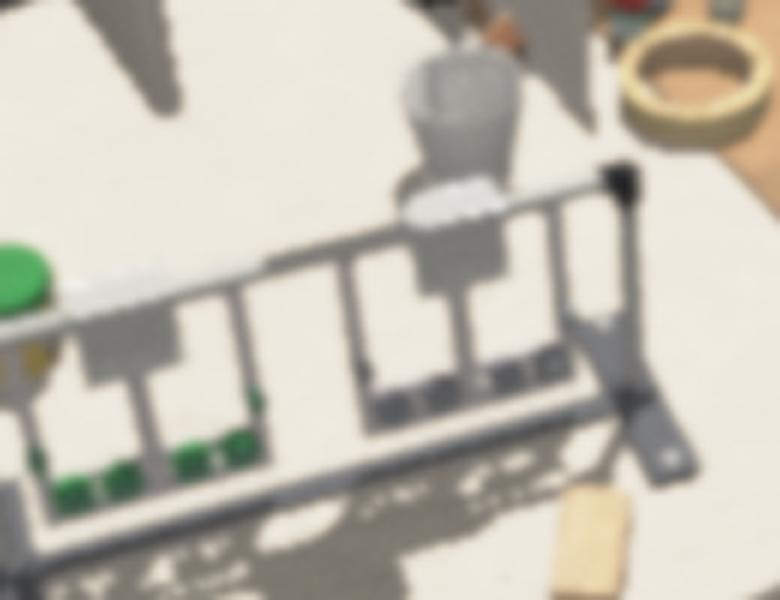

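The grey frame (460,330) hangs fully on the bar at the same lean as the wet frame, with a clear gap from it and from the post. I'll wait for it to settle, re-check and hand in.

Call:
step_arm --plan '[{"x": 0,"y": 0,"z": -0.5,"rx": 0,"ry": 0,"rz": 0},{"x": 0,"y": 0,"z": -0.5,"rx": 0,"ry": 0,"rz": 0},{"x": 0,"y": 0,"z": 0,"rx": 0,"ry": 0,"rz": 0},{"x": 0,"y": 0,"z": 0,"rx": 0,"ry": 0,"rz": 0},{"x": 0,"y": 0,"z": 0,"rx": 0,"ry": 0,"rz": 0},{"x": 0,"y": 0,"z": 0,"rx": 0,"ry": 0,"rz": 0},{"x": 0,"y": 0,"z": 0,"rx": 0,"ry": 0,"rz": 0},{"x": 0,"y": 0,"z": 0,"rx": 0,"ry": 0,"rz": 0},{"x": 0,"y": 0,"z": 0,"rx": 0,"ry": 0,"rz": 0},{"x": 0,"y": 0,"z": 0,"rx": 0,"ry": 0,"rz": 0}]'

```text
t: 28.6
eef_pos: [442.1, 261.3, 345.3]
tcp_rot: [3.14, -0.0, 1.368]
ft_force: [0.4, 0.1, -0.3]
opening: 0.599
grip_force: 0.0
```

Call:
step_arm --plan '[{"x": 0,"y": 0,"z": 0,"rx": 0,"ry": 0,"rz": 0},{"x": 0,"y": 0,"z": 0,"rx": 0,"ry": 0,"rz": 0},{"x": 0,"y": 0,"z": 0,"rx": 0,"ry": 0,"rz": 0},{"x": 0,"y": 0,"z": 0,"rx": 0,"ry": 0,"rz": 0},{"x": 0,"y": 0,"z": 0,"rx": 0,"ry": 0,"rz": 0},{"x": 0,"y": 0,"z": 0,"rx": 0,"ry": 0,"rz": 0},{"x": 0,"y": 0,"z": 0,"rx": 0,"ry": 0,"rz": 0},{"x": 0,"y": 0,"z": 0,"rx": 0,"ry": 0,"rz": 0},{"x": 0,"y": 0,"z": 0,"rx": 0,"ry": 0,"rz": 0},{"x": 0,"y": 0,"z": 0,"rx": 0,"ry": 0,"rz": 0}]'

```text
t: 29.43
eef_pos: [442.1, 261.4, 345.5]
tcp_rot: [3.14, -0.001, 1.368]
ft_force: [0.6, -1.3, 0.2]
opening: 0.598
grip_force: 0.0
```

```bash
python3 ck.py | head -8; python3 -c "
from cell import *
print(job_done())"
```

```text
29.5333
25 ours 62 o [-5.9 -2.9  1.5] a -62.4 56.6
25 wet 61 o [-5.1 -2.   0.2] a -57.0 60.2
41 ours 65 o [-19.5  -4.6   1.5] a -62.5 56.6
41 wet 75 o [-18.1  -6.    0.6] a -59.4 60.7
57 ours 192 o [-18.7 -11.6   2.9] a -60.1 56.8
57 wet 218 o [-18.6 -10.1   4.5] a -57.8 60.7
73 ours 48 o [-12.1  -3.3   5.5] a -62.7 57.2
the job is handed in; nothing more can be done
None
```

The grey-wheeled frame was seated on the rest, retaken by its hook and now hangs still on the free half of the bar, about 40 mm clear of the wet frame; the job was handed in at about 29.5 s.

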